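# Hang the tunnel portal on the free saddle of the drying carousel

### The arm

A 6-joint arm with a two-finger parallel gripper is mounted at the origin on a cart in front of the work surface, level with it; the furniture and walls round the work are solid. World frame = base frame: x ahead of the robot, y to its left, z up, the work surface at z = 0. Lengths are in m, angles in rad, forces in N, time in s.
With the tool pointing down it reaches from about 0.3 to 1 m from the base axis. Payload 5.1 kg.
Tool frame: the origin (TCP) lies between the finger pads; the fingertips stand 11 mm ahead of it and the grasp point (between the pads) lies 8 mm behind it (robot.nose_length is the distance from the TCP to the fingertips, in m); z points along the fingers, y is the direction in which the jaws open and shut (so a half turn about z gives the same grasp; the last joint's range is limited). The gripper opens to 95 mm and grips with 3 to 60 N. Pads are 20 mm wide; open, the fingers measure 119 mm over their backs; the gripper's body (75 mm by 180 mm) begins 59 mm behind the grasp point.
Start: joints at [-1.355, 0.124, 1.65, -0, 1.367, -0.083], TCP at [0.191, -0.621, 0.226] pointing down, gripper open.
Joint ranges: [-2.61, 2.61], [-1.02, 2.33], [0.03, 2.71], [-1.35, 4.49], [0.32, 2.68], [-2.91, 2.91]. Speed limits (rad/s): [2.57, 2.57, 3.14, 3.14, 3.14, 3.14].

### API

Orientations are given as a unit quaternion [x, y, z, w].
In Python, from cell import telemetry, read_camera, robot gives the robot as it stands.
- The arm moves only by the tool apply_moves, never from a script. Its argument "motion" is text: rows parted by semicolons, each of 7 numbers parted by spaces: the shift along the world's x, y, z in units of 200 mm (1.0 is 200 mm), then the turn, a rotation vector about the world's x, y, z in units of pi/2 rad (1.0 is pi/2 rad), then the closure, from -1 (fully open) to 1 (shut). In form: tx ty tz wx wy wz jaw; .... A call has 1 to 8 rows; each row is the pose to reach, as a shift and turn from the pose commanded when the call began; what a row does not reach only later rows make up. A row lasts 1/12 s, in which the tool goes at most 41.7 mm and 7.16 degrees, less where a joint would pass 70% of its speed; a pose out of reach is approached as far as the arm can. A call with a number of a shift or a turn outside -1 to 1 is refused whole. A call with a gripper value outside its range is refused whole. The fingers move at their own pace and stop on an object; the grip force is fixed at half the most. Time passes only in rows, so rows that repeat a pose let the fingers close. It gives the time, the measured TCP pose, the force and the opening at its end, in the units of the state.
- telemetry.get_obs(): the state, without advancing time (a new reading comes with each control period).
- read_camera(name): name is "side" or "top" or "wrist"; returns a dict with "pixels" (480x640x3 uint8, blue, green, red), "mtx" (3x3 intrinsics, pixels), "position" and "attitude" of the camera in the world. Camera axes: x right, y up, looking along -z (the intrinsics and any distortion apply to the point x, -y, -z); pixel columns grow to the right and rows downward; lengths in m; the calibration is good to about 2 mm. The wrist camera is an equidistant fisheye: a pixel r from the principal point sees the ray r / f radians off the axis. A picture is of the moment at which its call begins. There is no depth.
- robot.hand_in(): hands the job in, once; it reports no verdict.
The state is a dict: "clock": time; "joints": joint angles; "joint_velocities": joint speeds; "effort": joint torques, N m; "tcp_pos": TCP position; "ee_rot": TCP orientation; "force": force on the tool from outside, world axes, zero at the start; "moment": the same for the moment, N m; "width": finger opening in m.
Only numpy, scipy, OpenCV 4.12 (cv2) and the standard library are available. Lean on these libraries where they do the work, as an engineer would, in place of code of your own. Each camera call takes 0.05 s, during which the arm holds its last target.

### The job

The drying carousel on the bench holds three model tunnel portals; its fourth arm is free. Turn the carousel by the black crossbar handle on its top until the free arm stands over the red pointer that runs out from its base: the handle has play, so finish by turning clockwise as seen from above with the play taken up, and only then pick up the loose dark tunnel portal that stands to the right of the carousel (not the one in the far corner by the mug). Hang it gently by its arch in the groove of the free arm's saddle, upright and square to the arm, leave the free arm over the pointer, and do not push against the three hung portals or disturb the other things on the bench.

Things in the scene. Friction and masses are not known exactly. Their poses are not given: they have to be found in the camera images.
- carousel: fixed base, grey disc 136 mm across; origin on the bench at the turning axis, z up; a red pointer strip runs on the bench along its -x axis, to 156 mm out. On it a blue hub with four steel arms at 90 degrees, saddles 105 mm from the axis; three carry a tunnel portal like the loose one, square to its arm (tops 137 mm high, corners sweep a 135 mm radius)
- turret (a joint): angle of the turret (arms, hung portals) about the vertical axis, positive counter-clockwise from above; 0 = free arm exactly over the red pointer. Starts between 0.8 and 2.4, so it is to be turned clockwise (value falling). Friction about 0.2 N m, stays where it is left
- handle (a joint): angle of the crossbar handle relative to the turret, positive counter-clockwise from above; free play from -0.12 to +0.12 rad. -0.12 = play taken up clockwise (handle drives the turret clockwise), 0.12 = the other way. Almost no friction in the play; starts anywhere in it
- handle_grip (a point): point on the turning axis inside the black crossbar handle, 133 mm above the bench, where it is gripped from above. The bar is 66 mm long (along this x axis; at handle = 0 it lies along the free arm), 14 mm thick (y), from 112 to 146 mm high. Turn it at most about 1.5 rad a grasp, then regrasp
- empty_saddle (a point): middle of the floor of the groove on the free arm's black saddle, 105 mm from the axis, 95 mm above the bench; its -x axis points outward along the arm, y along the groove, z up. Groove 16 mm wide between two orange lips that rise 7 mm above its floor; saddle 22 mm wide (y), 28 mm long over the lips
- portal_center (a point): loose dark tunnel portal standing on the bench: 129 mm wide (y), 118 mm high (z), wall 10 mm thick (x), two feet 26 mm deep; about 0.07 kg. The point is its middle, 59 mm above its underside; the top edge of the wall lies 55 mm above the point (for y within 20 mm). Grip the crown across its thickness from above
- portal_arch (a point): top of the loose portal's arch opening, 75.5 mm above its underside (16.5 mm above the portal's middle), in the middle of the wall; it comes to rest on the saddle's groove floor (opening below about 60 mm wide). Both faces of the portal may look outward
- hung_1: tunnel portal already on the carousel; origin under the middle of its feet, 19.5 mm above the bench, z up
- hung_2: tunnel portal already on the carousel, opposite the free arm; origin as above
- hung_3: tunnel portal already on the carousel; origin as above
- loco_bench: bystander: red model locomotive, 37 x 179 x 45 mm, to be left alone; origin under its middle
- wagon_bench_2: bystander: white tank wagon, 31 x 139 x 50 mm, to be left alone; origin under its middle
- tape_measure: bystander: yellow tape measure, 36 x 72 x 58 mm, to be left alone; origin under its middle
- tin_pins: bystander: round green-rimmed tin, 55 mm across, 23 mm high, to be left alone; origin under its middle
Things that resemble listed ones, but are neither listed nor needed, are in the scene too. Of the things that look like the part that bears portal_center, take the one that is farthest from the robot's base at the start.

How it is judged:
By the outcome, as a careful person would: the job done as asked, in the order asked, and still so for the second after the job is handed in, with the robot touching nothing.
It also fails if it takes over 67 s, if anything falls off the work surface, if the arm or the gripper's body presses on something with over 40 N, if the wrist force passes 120 N, or if a joint passes its speed limit or range.

## Working session

There is one attempt and no reset: what is moved stays moved. The work goes in short steps, Python scripts to look and compute and a tool call to move; the robot and the scene stay as the last step left them, time stands still between calls to the robot, and variables do not carry over. Pictures are saved under pics/ and viewed, and the job is handed in when it is done.

Besides the shell and the picture viewer there is one more tool, called after "Emit:" as name(argument=value, ...) on one line, values as JSON. apply_moves: Moves the arm, as the interface text tells. Its arguments: {"type":"object","properties":{"motion":{"type":"string"}},"required":["motion"]}

```bash
mkdir -p pics; ls; python3 - <<'E'
from cell import telemetry, read_camera, robot
import cv2,numpy as np
print(telemetry.get_obs())
for n in ("side","top","wrist"):
    c=read_camera(n); cv2.imwrite(f"pics/{n}0.png",c["pixels"]); print(n,c["mtx"],c["position"],c["attitude"],[k for k in c])
E
```

```text
pics
{'clock': 0.0, 'joints': array([-1.35458585e+00,  1.24481389e-01,  1.65167046e+00, -3.64558141e-05,
        1.36748318e+00, -8.26002607e-02]), 'joint_velocities': array([ 0.00071592, -0.00155009, -0.00077936, -0.00103142, -0.00049088,
        0.00020439]), 'effort': array([ 2.39429239e-03, -4.17597628e+01, -3.59933853e+01,  7.76318111e-02,
        4.91882977e-02, -1.79337721e-04]), 'tcp_pos': array([ 0.19117906, -0.6206033 ,  0.22440446]), 'ee_rot': array([ 9.88858697e-01,  1.48853734e-01, -8.59789373e-05, -1.01772172e-03]), 'force': array([ 0.13238332, -0.45953336,  0.05605146]), 'moment': array([0.04558685, 0.02252193, 0.00898637]), 'width': 0.09509873888981227}
side [[570.96465531   0.         318.59776768]
 [  0.         570.96465531 243.53811677]
 [  0.           0.           1.        ]] [1.70016128 0.46114087 0.99420836] [0.25871034 0.36627722 0.72711215 0.51982486] ['pixels', 'mtx', 'position', 'attitude']
top [[588.95232193   0.         313.3317476 ]
 [  0.         588.95232193 238.7157365 ]
 [  0.           0.           1.        ]] [-0.06813618  0.12009898  1.63994119] [-0.12561116  0.14530051  0.7234397  -0.66313242] ['pixels', 'mtx', 'position', 'attitude']
wrist [[371.64829954   0.         322.31625116]
 [  0.         371.64829954 236.02481394]
 [  0.           0.           1.        ]] [ 0.26599587 -0.596864    0.38362134] [-0.11239678  0.08347047 -0.58812657  0.79655934] ['pixels', 'mtx', 'position', 'attitude']
```

View pics/side0.png

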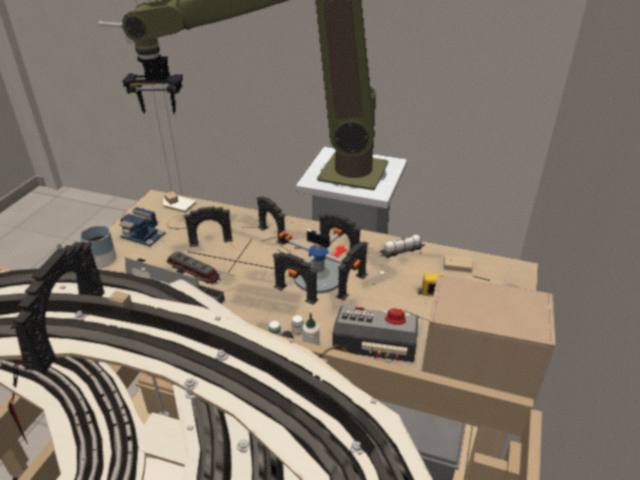

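View pics/top0.png

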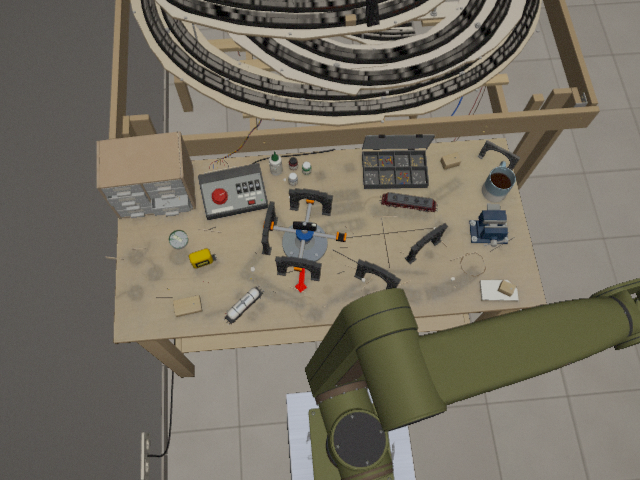

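View pics/wrist0.png

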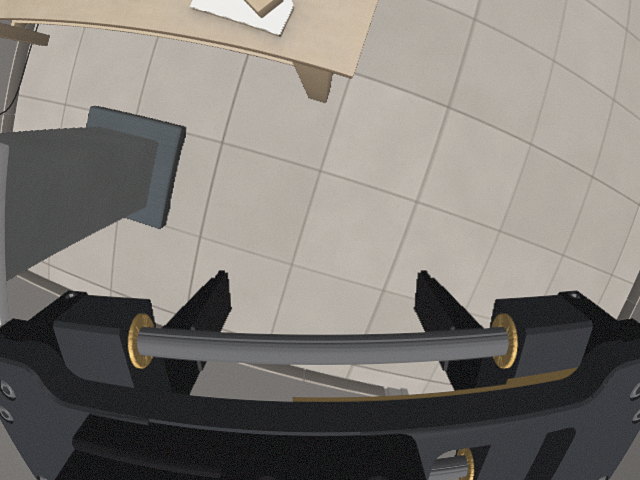

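```bash
cat > h.py <<'E'
from cell import telemetry, read_camera, robot
import cv2,numpy as np
from scipy.spatial.transform import Rotation as R
def ray(c,u,v,fish=False):
    M=c["mtx"]; a=(u-M[0,2])/M[0,0]; b=(v-M[1,2])/M[1,1]
    if fish:
        r=np.hypot(a,b); s=np.sinc(r/np.pi); d=np.array([a*s,-b*s,-np.cos(r)])
    else: d=np.array([a,-b,-1.0])
    return R.from_quat(c["attitude"]).apply(d)
def plane(c,u,v,z,fish=False):
    d=ray(c,u,v,fish); p=np.array(c["position"]); return p+d*(z-p[2])/d[2]
def proj(c,P,fish=False):
    q=R.from_quat(c["attitude"]).inv().apply(np.atleast_2d(P)-c["position"]); x=q[:,0];y=-q[:,1];z=-q[:,2]
    M=c["mtx"]
    if fish:
        rr=np.hypot(x,y); th=np.arctan2(rr,z); k=th/np.maximum(rr,1e-9); x,y=x*k,y*k
    else: x,y=x/z,y/z
    return np.c_[x*M[0,0]+M[0,2],y*M[1,1]+M[1,2]]
def tri(c1,p1,c2,p2,f1=False,f2=False):
    A=[];b=[]
    n=0
    S=np.zeros((3,3));t=np.zeros(3)
    for c,p,f in((c1,p1,f1),(c2,p2,f2)):
        d=ray(c,*p,f); d/=np.linalg.norm(d); Q=np.eye(3)-np.outer(d,d); S+=Q; t+=Q@np.array(c["position"])
    return np.linalg.solve(S,t)
def zoom(img,x0,y0,x1,y1,k,fn):
    cv2.imwrite(fn,cv2.resize(img[y0:y1,x0:x1],None,fx=k,fy=k,interpolation=cv2.INTER_CUBIC))
E
python3 - <<'E'
from h import *
t=cv2.imread("pics/top0.png"); s=cv2.imread("pics/side0.png")
zoom(t,240,170,460,310,3.6,"pics/t0z.png"); zoom(s,170,180,430,320,3,"pics/s0z.png"); 
E
```

```text
(no output)
```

View pics/t0z.png

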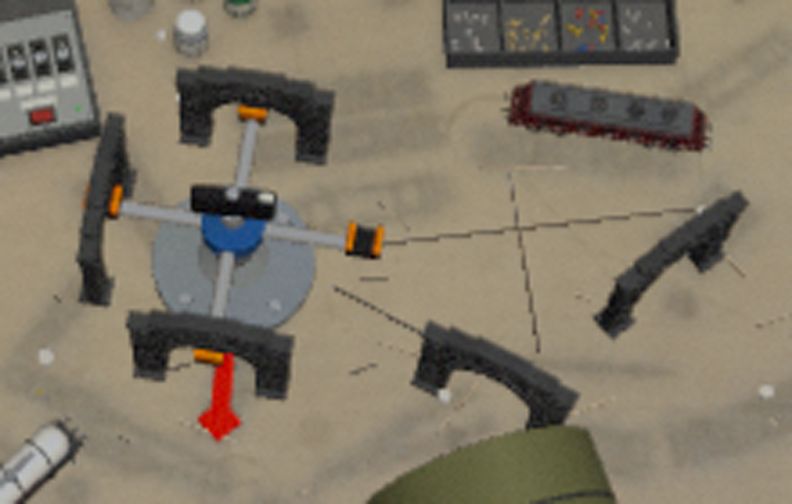

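View pics/s0z.png

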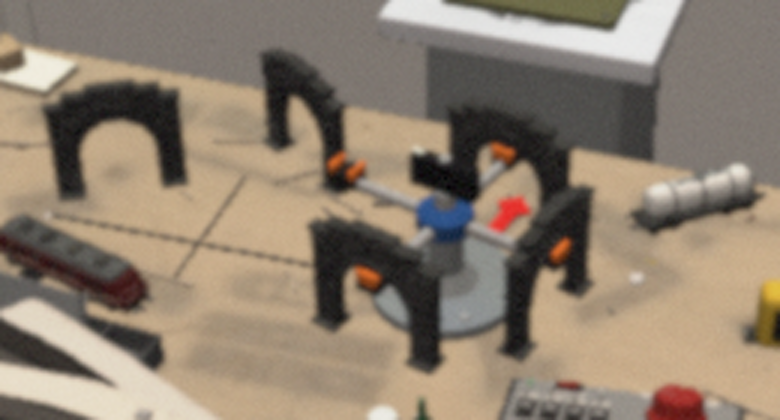

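```bash
python3 - <<'E'
from h import *
t=read_camera("top"); s=read_camera("side")
H=tri(t,(304.7,225.5),s,(318.3,236.7)); print("handle",H)
tip=plane(t,300.6,291.7,0.002); print("tip",tip)
T=lambda x,y:(240+x/3.6,170+y/3.6)
sad=plane(t,*T(364,240),0.100); print("sad",sad)
d1=tip[:2]-H[:2]; d2=sad[:2]-H[:2]
print(np.hypot(*d1),np.hypot(*d2)); a1=np.arctan2(d1[1],d1[0]);a2=np.arctan2(d2[1],d2[0]);print(a1,a2,(a2-a1)%(2*np.pi))
for n,p in dict(far=[(600,322),(742,197)],near=[(430,325),(575,395)]).items():
    print(n,[plane(t,*T(*q),0.1)[:2] for q in p])
print("mug",plane(t,498,150,0.1))
# portal tops tri: far
E
```

```text
handle [0.58242326 0.07030005 0.13319639]
tip [0.43217206 0.09440462 0.002     ]
sad [ 0.55402104 -0.03131216  0.1       ]
0.15217243820706355 0.10550699844338468
2.982519642710249 -1.8433559702898292 1.457309694179508
far [array([ 0.47028265, -0.20623686]), array([ 0.5653616 , -0.33448191])]
near [array([ 0.47902667, -0.07462194]), array([ 0.41309545, -0.17835484])]
mug [ 0.79533014 -0.53378004  0.1       ]
```

Emit:
apply_moves(motion="1 1 0.4 0 0 0.3 -1;1 1 0.4 0 0 0.3 -1;1 1 0.4 0 0 0.3 -1;1 1 0.4 0 0 0.3 -1;1 1 0.4 0 0 0.3 -1;1 1 0.4 0 0 0.3 -1;1 1 0.4 0 0 0.3 -1;1 1 0.4 0 0 0.3 -1")

```text
clock: 0.92
tcp_pos: [0.3956, -0.4177, 0.3089]
ee_rot: [0.926, 0.378, 0.002, 0.002]
force: [1.0, -0.6, 1.1]
width: 0.0951
```

```bash
python3 - <<'E'
from h import *
c=read_camera("wrist"); cv2.imwrite("pics/w1.png",c["pixels"]); o=telemetry.get_obs(); print(o["clock"],o["tcp_pos"],o["joints"],c["position"],R.from_quat(c["attitude"]).apply([0,0,-1]))
E
```

```text
0.9667 [ 0.39393083 -0.4192646   0.30776167] [-9.10094296e-01 -8.14830125e-02  1.72227095e+00  5.06415838e-04
  1.49736277e+00 -1.14599978e-01] [ 0.45063053 -0.36145256  0.46811484] [-0.19295384 -0.19719295 -0.96118872]
```

View pics/w1.png

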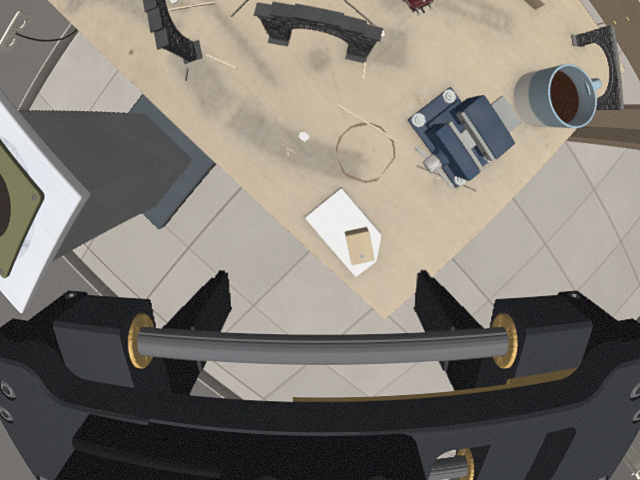

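Emit:
apply_moves(motion="0.5 1 0 0 0 0.15 -1;0.5 1 0 0 0 0.15 -1;0.5 1 0 0 0 0.15 -1;0.5 1 0 0 0 0.15 -1;0.5 1 0 0 0 0.15 -1;0.5 1 0 0 0 0.15 -1")

```text
clock: 1.47
tcp_pos: [0.492, -0.2184, 0.305]
ee_rot: [0.876, 0.483, 0.0, -0.001]
force: [-0.3, -0.5, -0.8]
width: 0.0953
```

```bash
python3 - <<'E'
from h import *
c=read_camera("wrist"); cv2.imwrite("pics/w2.png",c["pixels"]); o=telemetry.get_obs(); print(o["clock"],o["tcp_pos"],c["position"])
import pickle; pickle.dump(c,open("w2.pkl","wb"))
E
```

```text
1.5167 [ 0.49240047 -0.21787251  0.3049307 ] [ 0.53374055 -0.15135352  0.46414264]
```

View pics/w2.png

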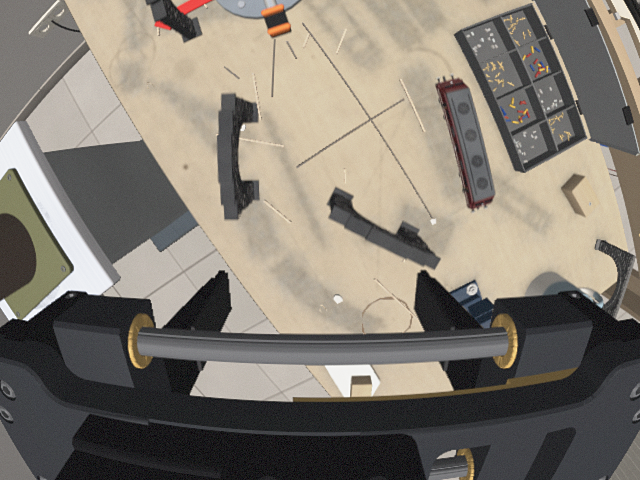

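Emit:
apply_moves(motion="0.3 0.8 0 0 0 0.19 -1;0.3 0.8 0 0 0 0.19 -1;0.3 0.8 0 0 0 0.19 -1;0.3 0.8 0 0 0 0.19 -1;0.3 0.8 0 0 0 0.19 -1;0.3 0.8 0 0 0 0.19 -1")

```text
clock: 2.02
tcp_pos: [0.5514, -0.0608, 0.3048]
ee_rot: [0.794, 0.608, -0.001, -0.0]
force: [-0.2, -0.5, -0.4]
width: 0.0951
```

```bash
python3 - <<'E'
from h import *
c=read_camera("wrist"); cv2.imwrite("pics/w3.png",c["pixels"]); o=telemetry.get_obs(); print(o["clock"],o["tcp_pos"],c["position"])
import pickle; pickle.dump(c,open("w3.pkl","wb"))
E
```

```text
2.0667 [ 0.55112766 -0.06207659  0.30490674] [0.57198591 0.01593285 0.46382684]
```

View pics/w3.png

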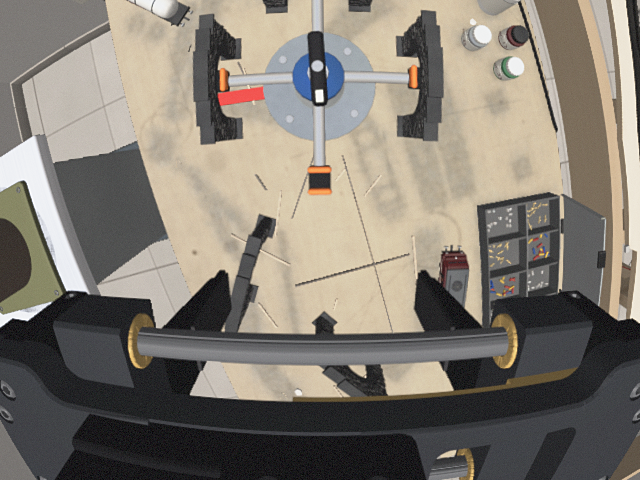

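```bash
python3 - <<'E'
from h import *
i=cv2.imread("pics/w3.png"); zoom(i,200,0,440,200,3.3,"pics/w3z.png")
i=cv2.imread("pics/w2.png"); zoom(i,310,170,460,280,5,"pics/w2z.png")
E
```

```text
(no output)
```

View pics/w3z.png

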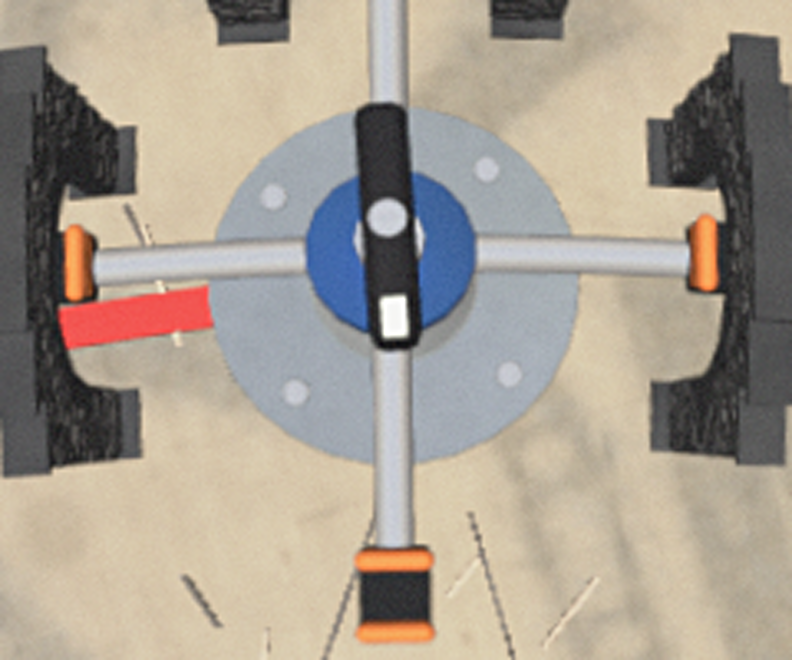

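View pics/w2z.png

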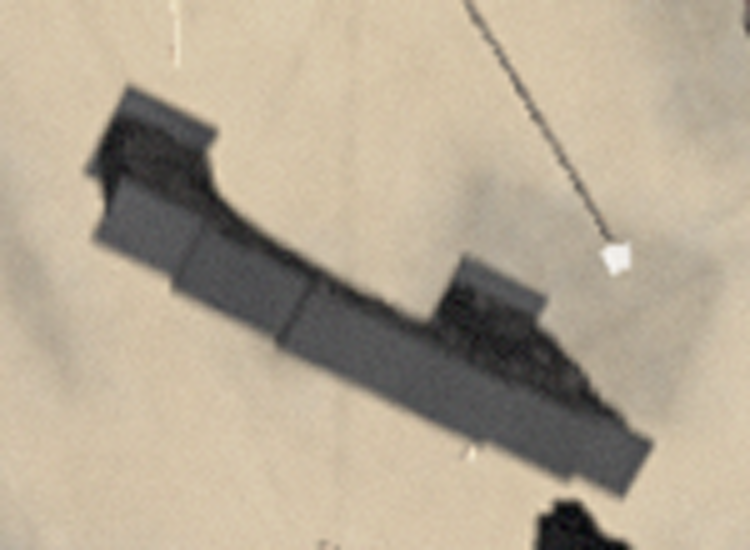

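```bash
cat > m1.py <<'E'
from h import *
import pickle
c=pickle.load(open("w3.pkl","rb"))
Z=lambda x,y:(200+x/3.3,y/3.3)
P=lambda x,y,z:plane(c,*Z(x,y),z,True)[:2]
cap=P(387,217,.148); hub=P(391,252,.10)
print("cap",cap,"hub",hub)
for z in (.005,.01,.015,0.02):
    e=[P(215,285,z),P(579,285,z),P(397,108,z),P(397,464,z)]
    print("disc",z,(e[0]+e[1])/2,(e[2]+e[3])/2,np.linalg.norm(e[0]-e[1]),np.linalg.norm(e[2]-e[3]))
sd=P(396,597,.095); print("saddle",sd)
ang=lambda d:np.arctan2(d[1],d[0])
for ax in (cap,):
    print("arm ang",ang(sd-ax),np.linalg.norm(sd-ax))
st=P(394,316,.146); fe=P(381,108,.146)
print("bar ang",ang(st-cap),ang(cap-fe),ang(st-fe))
r1=P(64,329,.002);r2=P(210,306,.002); print("red dir",ang(r1-r2), r1,r2)
a=[P(74,263,.1),P(706,253,.1)]; print("side arms lips dir",ang(a[0]-a[1]),(a[0]+a[1])/2)
c=pickle.load(open("w2.pkl","rb"))
Z=lambda x,y:(310+x/5,170+y/5)
for q in [(115,178),(95,238),(650,442),(622,495),(325,285),(278,345),(205,225),(175,290),(510,370),(483,440)]: print(q,P(*q,.114))
E
python3 m1.py
```

```text
cap [0.58237822 0.07104704] hub [0.58229493 0.06882756]
disc 0.005 [0.58411864 0.07123974] [0.58401789 0.07071316] 0.1344379993123569 0.13608598601898478
disc 0.01 [0.58398643 0.07063704] [0.58388678 0.0701162 ] 0.13297298038802027 0.1346030083945439
disc 0.015 [0.58385421 0.07003434] [0.58375566 0.06951924] 0.13150796146368376 0.133120030770103
disc 0.02 [0.583722   0.06943164] [0.58362454 0.06892228] 0.130042942539347 0.13163705314566218
saddle [ 0.55649952 -0.03163438]
arm ang -1.817683724482343 0.10589231656152534
bar ang -1.7675316260529954 -1.7827355086552137 -1.7757083861616485
red dir 2.979674002470205 [0.45883003 0.09134339] [0.51498102 0.0821712 ]
side arms lips dir 2.890265368584274 [0.58217391 0.07055622]
(115, 178) [ 0.50473577 -0.21646943]
(95, 238) [ 0.49520304 -0.22446817]
(650, 442) [ 0.56992891 -0.32205621]
(622, 495) [ 0.55948572 -0.32925109]
(325, 285) [ 0.52842573 -0.25648663]
(278, 345) [ 0.51433707 -0.26209872]
(205, 225) [ 0.51460539 -0.2336149 ]
(175, 290) [ 0.5028995  -0.24162845]
(510, 370) [ 0.55170639 -0.29194706]
(483, 440) [ 0.53987457 -0.30209166]
```

Emit:
apply_moves(motion="0.16 0.65 0 0 0 0.04 -0.1;0.16 0.657 0 0 0 0.04 -0.1;0.16 0.657 0 0 0 0.04 -0.1;0.16 0.657 0 0 0 0.04 -0.1;0.16 0.657 -0.2 0 0 0.04 -0.1;0.16 0.657 -0.4 0 0 0.04 -0.1;0.16 0.657 -0.5 0 0 0.04 -0.1;0.16 0.657 -0.5 0 0 0.04 -0.1")

```text
clock: 2.73
tcp_pos: [0.5796, 0.0675, 0.1985]
ee_rot: [0.776, 0.63, -0.005, -0.003]
force: [-1.0, -0.4, -0.2]
width: 0.0532
```

```bash
python3 - <<'E'
from h import *
import pickle
c=read_camera("wrist"); cv2.imwrite("pics/w4.png",c["pixels"]); o=telemetry.get_obs(); print(o["clock"],o["tcp_pos"],o["ee_rot"],o["width"],c["position"])
s=read_camera("side"); zoom(s["pixels"],230,150,410,310,4,"pics/s4.png")
E
```

```text
2.7833 [0.58142341 0.06773444 0.20220392] [ 0.77621703  0.6304566  -0.00290244 -0.00178474] 0.05250524831995339 [0.59741346 0.14539146 0.35724428]
```

View pics/w4.png

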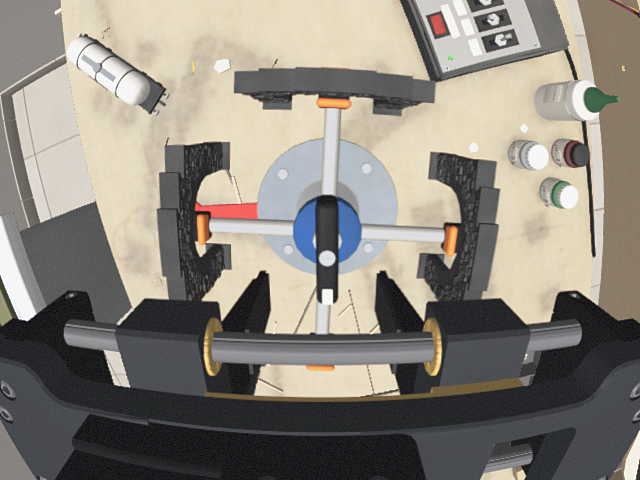

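View pics/s4.png

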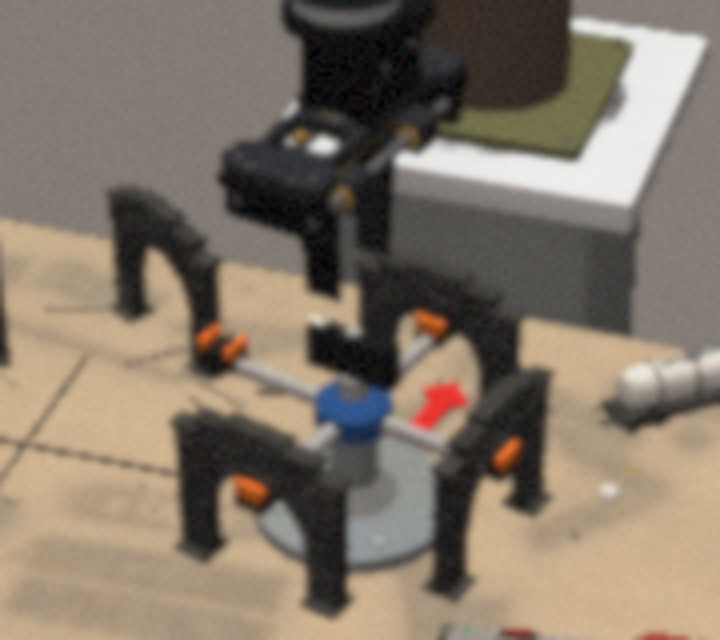

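Emit:
apply_moves(motion="0 0 -0.1 0 0 0 -0.1;0 0 -0.2 0 0 0 -0.1;0 0 -0.3 0 0 0 -0.1;0 0 -0.4 0 0 0 -0.1;0 0 -0.4 0 0 0 -0.1")

```text
clock: 3.25
tcp_pos: [0.5826, 0.0689, 0.1243]
ee_rot: [0.776, 0.631, -0.001, -0.001]
force: [-0.8, 0.4, -0.2]
width: 0.0522
```

```bash
python3 - <<'E'
from h import *
import pickle
c=read_camera("wrist"); cv2.imwrite("pics/w5.png",c["pixels"]); o=telemetry.get_obs(); print(o["clock"],o["tcp_pos"],o["ee_rot"],o["width"],o["force"],c["position"])
E
```

```text
3.3 [0.58349647 0.0691539  0.12623236] [ 7.75753512e-01  6.31035994e-01 -2.48687372e-04 -3.19934416e-05] 0.05228926893477742 [-0.22419393 -0.21493399  0.37977496] [0.59879679 0.14674918 0.28333638]
```

View pics/w5.png

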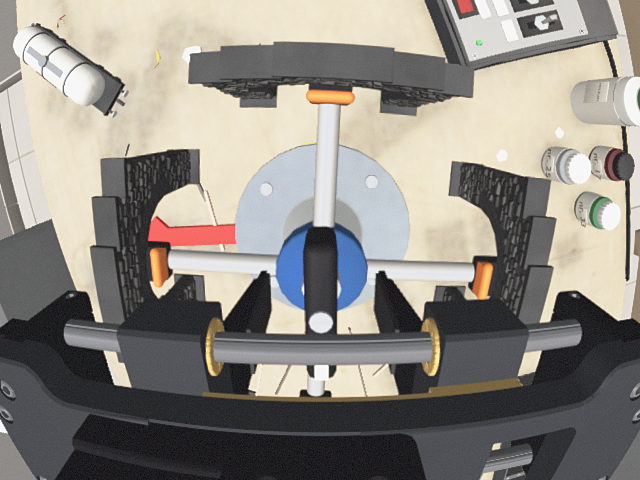

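Emit:
apply_moves(motion="0 0 0 0 0 0 1;0 0 0 0 0 0 1;0 0 0 0 0 0 1;0 0 0 0 0 0 1;0 0 0 0 0 0 1;0 0 0 0 0 0 1;0 0 0 0 0 0 1")

```text
clock: 3.88
tcp_pos: [0.5823, 0.0706, 0.1261]
ee_rot: [0.775, 0.632, -0.001, -0.001]
force: [-6.6, 0.4, 5.2]
width: 0.0138
```

```bash
python3 - <<'E'
from h import *
o=telemetry.get_obs(); print(o["clock"],o["tcp_pos"],o["ee_rot"],o["width"],o["force"],o["moment"],o["joints"])
E
```

```text
3.8833 [0.5822964  0.07055395 0.12613753] [ 0.77535101  0.6315286  -0.00099838 -0.00119853] 0.013837007769389294 [-6.56683285  0.42224826  5.20307993] [ 0.16344146  0.74621122 -0.0027112 ] [2.87387012e-02 6.96873138e-02 1.88185523e+00 7.37256804e-04
 1.19309378e+00 2.32213868e-01]
```

Emit:
apply_moves(motion="-0.005 0 0 0 0 -0.03 1;-0.005 0 0 0 0 -0.06 1;-0.005 0 0 0 0 -0.1 1;-0.005 0 0 0 0 -0.14 1;-0.005 0 0 0 0 -0.18 1;-0.005 0 0 0 0 -0.22 1;-0.005 0 0 0 0 -0.26 1;-0.005 0 0 0 0 -0.3 1")

```text
clock: 4.55
tcp_pos: [0.582, 0.0707, 0.1261]
ee_rot: [0.902, 0.432, -0.0, -0.0]
force: [-3.8, 1.0, 3.7]
width: 0.0136
```

Emit:
apply_moves(motion="0 0 0 0 0 -0.04 1;0 0 0 0 0 -0.08 1;0 0 0 0 0 -0.12 1;0 0 0 0 0 -0.16 1;0 0 0 0 0 -0.2 1;0 0 0 0 0 -0.22 1;0 0 0 0 0 -0.24 1;0 0 0 0 0 -0.24 1")

```text
clock: 5.22
tcp_pos: [0.5819, 0.0708, 0.1261]
ee_rot: [0.967, 0.256, -0.0, -0.001]
force: [-4.3, 2.1, 4.3]
width: 0.014
```

```bash
python3 - <<'E'
from h import *
c=read_camera("wrist"); cv2.imwrite("pics/w6.png",c["pixels"])
o=telemetry.get_obs(); print(o["clock"],o["tcp_pos"],o["ee_rot"],o["width"],o["force"],o["moment"],o["joints"], 2*np.arctan2(o["ee_rot"][1],o["ee_rot"][0]))
E
```

```text
5.2667 [0.58191869 0.07076392 0.12612815] [ 9.66470928e-01  2.56775065e-01 -3.99330284e-04 -5.93557607e-04] 0.013892234924565837 [-4.16135906  2.78329384  4.87233829] [ 0.37992084  0.672289   -0.01267856] [2.89782565e-02 6.77242901e-02 1.88394342e+00 1.04770694e-03
 1.19097409e+00 1.08001769e+00] 0.5193679395426034
```

View pics/w6.png

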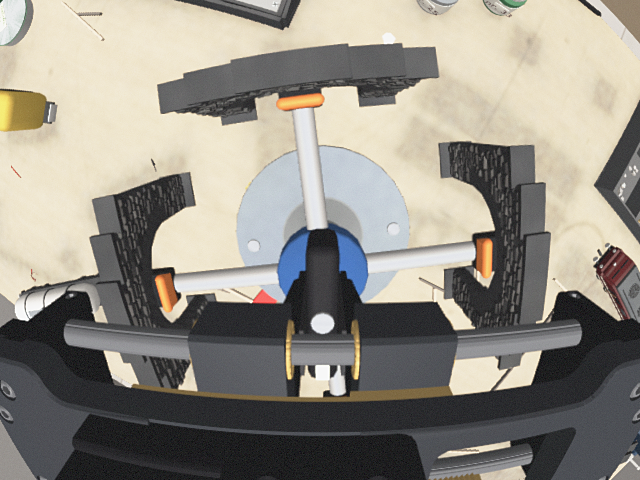

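Emit:
apply_moves(motion="0 0 0 0 0 0 0;0 0 0 0 0 0 0;0 0 0 0 0 0 0;0 0 0 0 0 0 0;0 0 0 0 0 0 1;0 0 0 0 0 0 1;0 0 0 0 0 0 1;0 0 0 0 0 0 1")

```text
clock: 5.93
tcp_pos: [0.5823, 0.0702, 0.1256]
ee_rot: [0.967, 0.256, -0.0, 0.0]
force: [-0.3, -0.3, -0.5]
width: 0.0192
```

Emit:
apply_moves(motion="0 0 0 0 0 0 1;0 0 0 0 0 -0.03 1;0 0 0 0 0 -0.07 1;0 0 0 0 0 -0.11 1;0 0 0 0 0 -0.15 1;0 0 0 0 0 -0.19 1;0 0 0 0 0 -0.23 1;0 0 0 0 0 -0.27 1")

```text
clock: 6.6
tcp_pos: [0.5819, 0.0709, 0.1256]
ee_rot: [0.999, 0.046, -0.0, -0.001]
force: [-1.7, 3.1, 0.5]
width: 0.0139
```

Emit:
apply_moves(motion="0 0 0 0 0 -0.04 1;0 0 0 0 0 -0.08 1;0 0 0 0 0 -0.12 1;0 0 0 0 0 -0.16 1;0 0 0 0 0 -0.18 1;0 0 0 0 0 -0.2 1;0 0 0 0 0 -0.21 1;0 0 0 0 0 -0.21 1")

```text
clock: 7.27
tcp_pos: [0.582, 0.071, 0.1256]
ee_rot: [0.993, -0.117, -0.001, -0.001]
force: [-1.4, 4.0, 1.2]
width: 0.0139
```

```bash
python3 - <<'E'
from h import *
c=read_camera("wrist"); cv2.imwrite("pics/w7.png",c["pixels"])
t=read_camera("top"); zoom(t["pixels"],240,170,400,310,5,"pics/t7.png")
o=telemetry.get_obs(); print(o["clock"],o["tcp_pos"],o["ee_rot"],o["width"],o["force"],o["moment"],o["joints"], 2*np.arctan2(o["ee_rot"][1],o["ee_rot"][0]))
E
```

```text
7.3667 [0.58192623 0.0710189  0.12561501] [ 9.93108506e-01 -1.17194879e-01 -5.49434373e-04 -7.43657878e-04] 0.013702883765271033 [-3.61859241  4.47340933  0.99385589] [ 0.84975984  0.37355837 -0.00186787] [2.90971764e-02 6.81945020e-02 1.88437489e+00 1.75783164e-03
 1.18989368e+00 1.83416905e+00] -0.2349297448062301
```

View pics/w7.png

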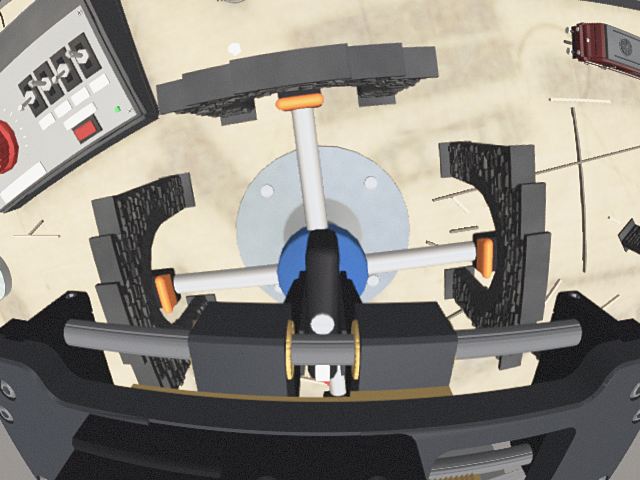

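View pics/t7.png

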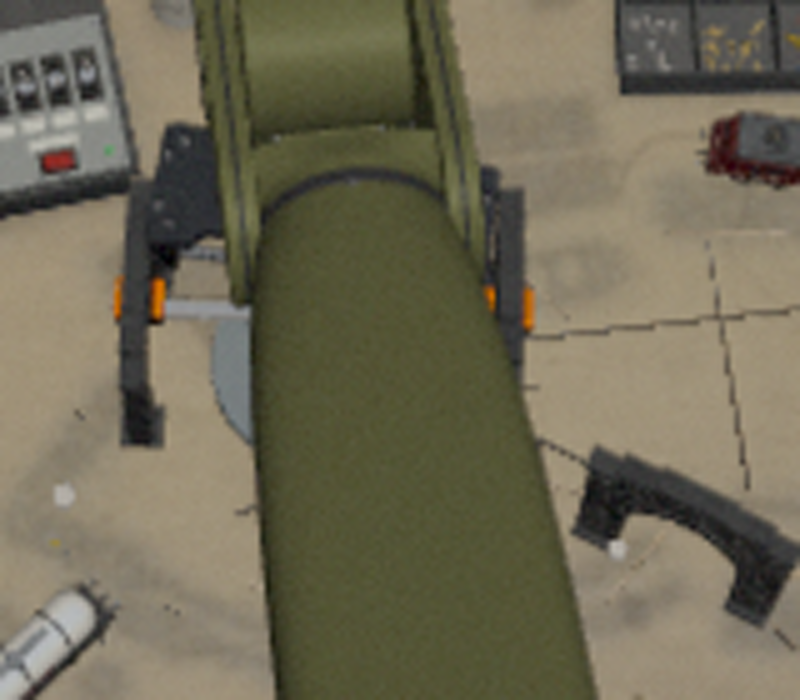

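```bash
python3 - <<'E'
from h import *
c=read_camera("wrist")
P=lambda x,y,z:plane(c,x,y,z,True)[:2]
ang=lambda d:np.arctan2(d[1],d[0])
z=.097
hs=cv2.cvtColor(c["pixels"],cv2.COLOR_BGR2HSV); m=cv2.inRange(hs,(5,150,150),(18,255,255))
n,l,st,ce=cv2.connectedComponentsWithStats(m)
q=[]
for i in range(1,n):
    if st[i,4]>100: print(ce[i],st[i]); 
    if st[i,4]>300: q.append(ce[i])
for z in (.095,.1):
    f=P(300,102,z);a=P(166,290,z);b=P(484,256,z)
    print(z,"opp arm+pi",ang(np.array([.582,.0708])-f)%(2*np.pi),"side", (ang(b-a)-np.pi/2)%(2*np.pi),(ang(b-a)+np.pi/2)%(2*np.pi),(a+b)/2, np.linalg.norm(f-[.582,.0708]))
E
```

```text
[299.64488636 101.48863636] [276  93  48  18 352]
[485.95604396 256.56043956] [479 239  14  39 273]
[166.34192037 290.94613583] [155 274  22  39 427]
0.095 opp arm+pi 3.037098820753406 side 3.021420482242801 6.163013135832594 [0.58263101 0.07162994] 0.09392868563179989
0.1 opp arm+pi 3.034495360897076 side 3.0214204822428012 6.163013135832594 [0.5846221  0.07115274] 0.09349647414384955
```

Emit:
apply_moves(motion="0 0 0 0 0 -0.01 1;0 0 0 0 0 -0.02 1;0 0 0 0 0 -0.03 1;0 0 0 0 0 -0.03 1;0 0 0 0 0 -0.03 1")

```text
clock: 7.83
tcp_pos: [0.582, 0.071, 0.1256]
ee_rot: [0.99, -0.141, -0.001, -0.001]
force: [-2.5, 4.9, 1.4]
width: 0.0139
```

Emit:
apply_moves(motion="0 0 0 0 0 0 -0.1;0 0 0 0 0 0 -0.1;0 0 0 0 0 0 -0.1;0 0 0 0 0 0 -0.1;0 0 0 0 0 0 -0.1;0 0 0 0 0 0 -0.1")

```text
clock: 8.33
tcp_pos: [0.5824, 0.07, 0.1257]
ee_rot: [0.99, -0.141, 0.0, 0.0]
force: [-0.1, 0.3, 0.1]
width: 0.0487
```

Emit:
apply_moves(motion="0 0 0.1 0 0 0 -0.1;0 0 0.3 0 0 0 -0.1;0 0 0.5 0 0 0 -0.1;0.3 0 0.7 0 0 0 -0.3;0.6 0 0.9 0 0 0 -0.3;0.6 0 0.9 0 0 0 -0.3;0.6 0 0.9 0 0 0 -0.3;0.6 0 0.9 0 0 0 -0.3")

```text
clock: 9.0
tcp_pos: [0.7059, 0.0698, 0.309]
ee_rot: [0.99, -0.141, 0.003, -0.0]
force: [-0.3, -0.1, 0.2]
width: 0.0621
```

```bash
python3 - <<'E'
from h import *
c=read_camera("wrist"); cv2.imwrite("pics/w8.png",c["pixels"])
o=telemetry.get_obs(); print(o["clock"],o["tcp_pos"],o["ee_rot"],o["width"],o["force"])
import pickle; pickle.dump(c,open("w8.pkl","wb"))
E
```

```text
9.05 [0.70373636 0.06993119 0.30674131] [ 9.90022766e-01 -1.40903573e-01  1.04743107e-03 -9.67874702e-05] 0.06175774658346361 [ 0.38931862 -0.37966313 -0.46383581]
```

View pics/w8.png

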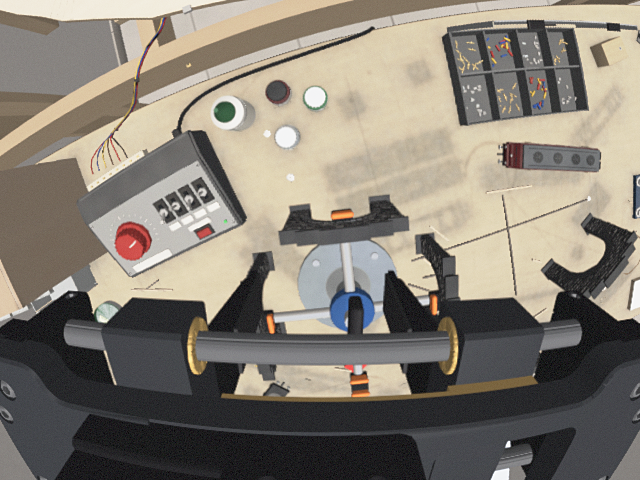

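Emit:
apply_moves(motion="-0.7 0 0 0 0 0 -0.3;-0.7 0 0 0 0 0 -0.3;-0.7 0 0 0 0 0 -0.3;-0.7 0 0 0 0 0 -0.3")

```text
clock: 9.38
tcp_pos: [0.5565, 0.0704, 0.3027]
ee_rot: [0.99, -0.14, -0.003, 0.0]
force: [0.7, 0.5, -0.4]
width: 0.0619
```

Emit:
apply_moves(motion="-0.7 0 0 0 0 0 -0.3;-0.7 0 0 0 0 0 -0.3;-0.7 0 0 0 0 0 -0.3;-0.7 0 0 0 0 0 -0.3;-0.7 0 0 0 0 0 -0.3;-0.7 0 0 0 0 0 -0.3")

```text
clock: 9.88
tcp_pos: [0.421, 0.0702, 0.3045]
ee_rot: [0.99, -0.141, 0.0, 0.0]
force: [1.2, 1.1, 0.5]
width: 0.0621
```

```bash
python3 - <<'E'
from h import *
c=read_camera("wrist"); cv2.imwrite("pics/w9.png",c["pixels"])
zoom(c["pixels"],180,60,460,290,2.8,"pics/w9z.png")
o=telemetry.get_obs(); print(o["clock"],o["tcp_pos"],o["ee_rot"],o["width"],c["position"])
import pickle; pickle.dump(c,open("w9.pkl","wb"))
E
```

```text
9.9333 [0.42183343 0.07018358 0.30472232] [ 9.90051344e-01 -1.40706453e-01 -1.68088182e-04  5.22858016e-05] 0.062195531566595755 [0.49611046 0.04943625 0.46363396]
```

View pics/w9z.png

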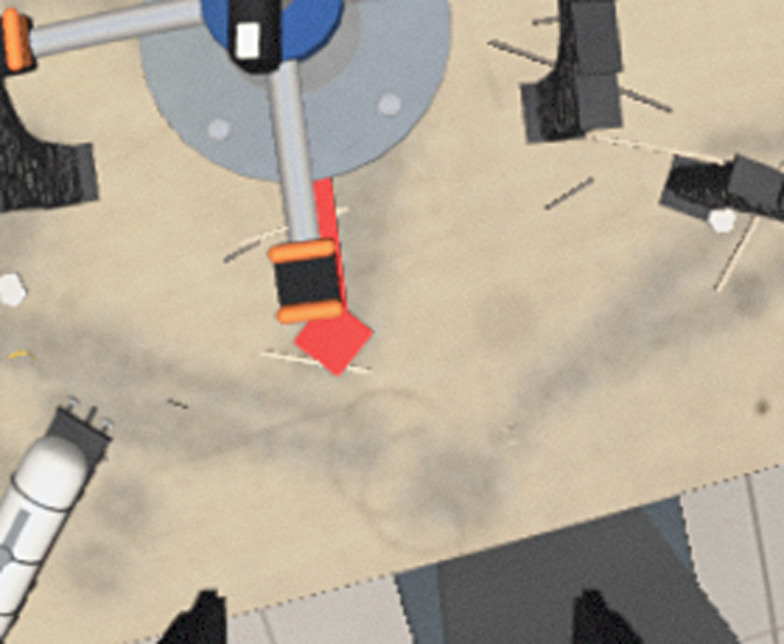

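```bash
cat > ang.py <<'E'
from h import *
import pickle,sys
c=pickle.load(open(sys.argv[1],"rb"))
im=c["pixels"]
hs=cv2.cvtColor(im,cv2.COLOR_BGR2HSV)
P=lambda x,y,z:plane(c,x,y,z,True)[:2]
ang=lambda d:np.arctan2(d[1],d[0])%(2*np.pi)
ax=np.array([.5825,.0705])
m=cv2.inRange(hs,(6,150,150),(20,255,255))
n,l,st,ce=cv2.connectedComponentsWithStats(m)
L=[]
for i in range(1,n):
    if st[i,4]>60: print("orange",ce[i].round(1),st[i,4],P(*ce[i],.1).round(4), "r",np.linalg.norm(P(*ce[i],.1)-ax).round(4),"ang",ang(P(*ce[i],.1)-ax).round(4))
m=cv2.inRange(hs,(0,150,150),(4,255,255))|cv2.inRange(hs,(172,150,150),(180,255,255))
n,l,st,ce=cv2.connectedComponentsWithStats(m)
for i in range(1,n):
    if st[i,4]>60: print("red",ce[i].round(1),st[i],P(*ce[i],.002).round(4),ang(P(*ce[i],.002)-ax).round(4))
ys,xs=np.nonzero((l==1+np.argmax(st[1:,4])))
W=np.array([P(x,y,.002) for x,y in zip(xs,ys)]); r=np.linalg.norm(W-ax,axis=1)
k=np.argmax(r); print("tip",r[k],W[k],ang(W[r>r[k]-.004].mean(0)-ax), "strip edges")
E
python3 ang.py w9.pkl
python3 - <<'E'
from h import *
import pickle
c=pickle.load(open("w9.pkl","rb"))
Z=lambda x,y:(180+x/2.8,60+y/2.8)
P=lambda x,y,z:plane(c,*Z(x,y),z,True)[:2]
ang=lambda d:np.arctan2(d[1],d[0])%(2*np.pi)
ax=np.array([.5825,.0705])
tip=P(338,374,.002); l=P(294,340,.002); r=P(373,331,.002)
print(tip,l,r,"tip ang",ang(tip-ax),"mid",ang((l+r)/2-ax),"right edge dir",ang(P(346,305,.002)-P(330,180,.002)), "perp",(ang(l-r)+np.pi/2)%(2*np.pi))
# disc centre
e=[P(x,y,.01) for x,y in [(143,80),(170,120),(219,162),(300,180),(370,160),(420,115),(449,40)]]
A=np.array([[2*p[0],2*p[1],1] for p in e]); s=np.linalg.lstsq(A,np.array([p@p for p in e]),rcond=None)[0]; print("disc",s[:2],np.sqrt(s[2]+s[:2]@s[:2]))
f=P(308,281,.095); print("floor",f,ang(f-ax),np.linalg.norm(f-ax), "lip dir",(ang(P(279,318,.1)-P(344,308,.1))), ang(P(268,256,.1)-P(336,245,.1)))
E
```

```text
orange [371.6  45.1] 132 [ 0.5668 -0.0211] r 0.0929 ang 4.5428
orange [184.4  73.8] 129 [0.5968 0.1641] r 0.0947 ang 1.4187
orange [287.6 149.2] 137 [0.4893 0.0863] r 0.0945 ang 2.9738
orange [290.5 170.8] 135 [0.4681 0.0898] r 0.1161 ang 2.9746
red [137.9  16.1] [132  11  13  11  72] [0.7321 0.2381] 0.842
red [68.  32.9] [ 54  15  33  33 602] [0.7669 0.3558] 0.9971
red [298.3 168. ] [286 124  27  70 508] [0.4611 0.0902] 2.9804
tip 0.37066920887312604 [0.78872796 0.37850274] 0.9910575460793073 strip edges
[0.42925202 0.09670417] [0.4496861  0.11115665] [0.44351472 0.07609058] tip ang 2.9722385823520225 mid 2.9730545756102567 right edge dir 2.97866641605025 perp 2.9673837209641833
disc [0.58333917 0.07123237] 0.06791258607118826
floor [0.4778598  0.08771802] 2.97850902594001 0.10604730579926087 lip dir 1.4323198423110834 1.4353466606291598
```

Emit:
apply_moves(motion="0.4 -1 0 0 0 0.6 -0.3;0.4 -1 0 0 0 0.6 -0.3;0.4 -1 0 0 0 0.6 -0.3;0.4 -1 0 0 0 0.6 -0.3;0.4 -1 0 0 0 0.6 -0.3;0.4 -1 0 0 0 0.6 -0.3;0.4 -1 0 0 0 0.6 -0.3;0.4 -1 0 0 0 0.6 -0.3")

```text
clock: 10.6
tcp_pos: [0.5033, -0.1321, 0.3037]
ee_rot: [0.946, 0.323, -0.001, -0.001]
force: [0.5, -0.1, 0.2]
width: 0.0619
```

Emit:
apply_moves(motion="0.32 -0.95 0 0 0 0.6 -0.3;0.32 -0.95 0 0 0 0.6 -0.3;0.32 -0.95 0 0 0 0.6 -0.3;0.32 -0.95 0 0 0 0.6 -0.3;0.32 -0.95 0 0 0 0.6 -0.3;0.32 -0.95 0 0 0 0.6 -0.3;0.32 -0.95 0 0 0 0.6 -0.3;0.32 -0.95 0 0 0 0.6 -0.3")

```text
clock: 11.27
tcp_pos: [0.5669, -0.3215, 0.3029]
ee_rot: [0.696, 0.718, -0.0, -0.002]
force: [-0.7, -0.6, 0.8]
width: 0.0617
```

Emit:
apply_moves(motion="0 0 0 0 0 0.33 -0.3;0 0 0 0 0 0.33 -0.3;0 0 0 0 0 0.33 -0.3;0 0 0 0 0 0.33 -0.3;0 0 0 0 0 0.33 -0.3;0 0 0 0 0 0.33 -0.3;0 0 0 0 0 0.33 -0.3")

```text
clock: 11.85
tcp_pos: [0.5666, -0.3201, 0.3045]
ee_rot: [0.492, 0.871, 0.0, -0.001]
force: [-0.3, -0.7, 0.3]
width: 0.062
```

```bash
python3 - <<'E'
from h import *
c=read_camera("wrist"); cv2.imwrite("pics/w10.png",c["pixels"])
o=telemetry.get_obs(); print(o["clock"],o["tcp_pos"],o["ee_rot"],o["width"],c["position"],2*np.arctan2(o["ee_rot"][1],o["ee_rot"][0]))
import pickle; pickle.dump(c,open("w10.pkl","wb"))
t=read_camera("top"); zoom(t["pixels"],240,170,400,310,5,"pics/t10.png")
E
```

```text
11.9 [ 0.56654046 -0.32004996  0.3048424 ] [ 4.91484236e-01  8.70886317e-01  4.27879901e-05 -5.16107376e-04] 0.06174274064872446 [ 0.526151   -0.25210696  0.46374932] 2.1140060692635885
```

View pics/w10.png

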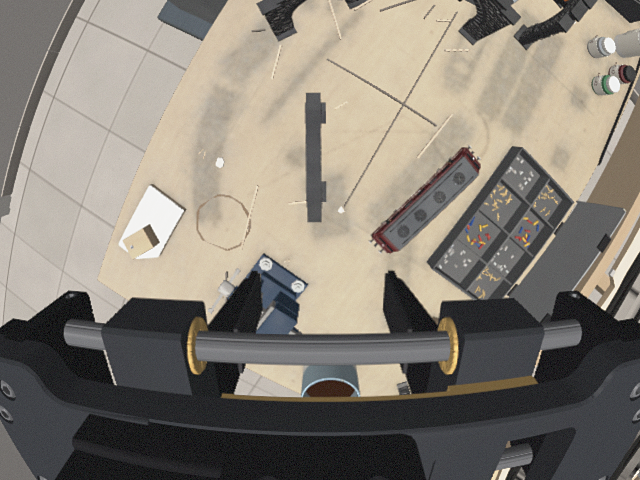

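View pics/t10.png

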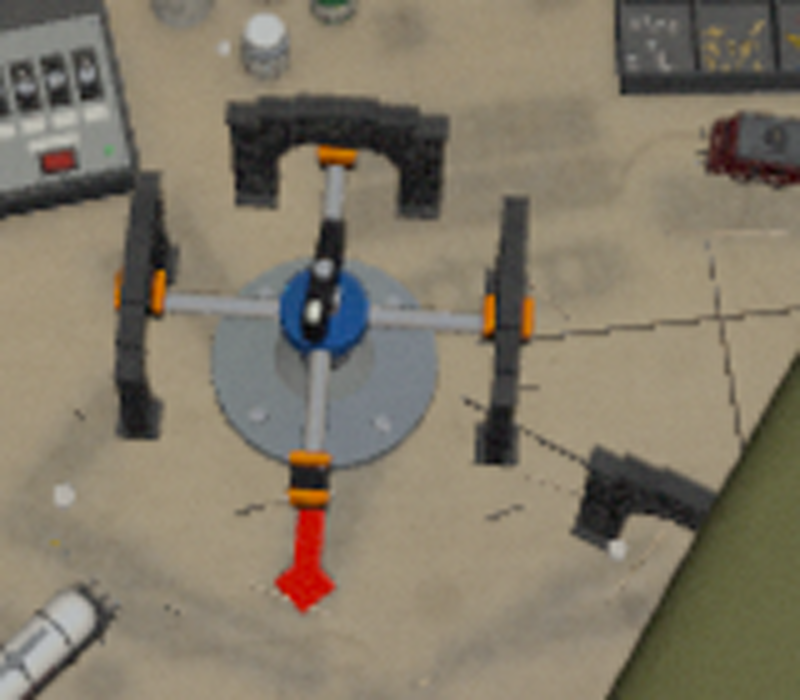

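```bash
python3 - <<'E'
from h import *
import pickle
c=pickle.load(open("w10.pkl","rb")); zoom(c["pixels"],270,80,370,235,5,"pics/w10z.png")
E
```

```text
(no output)
```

View pics/w10z.png

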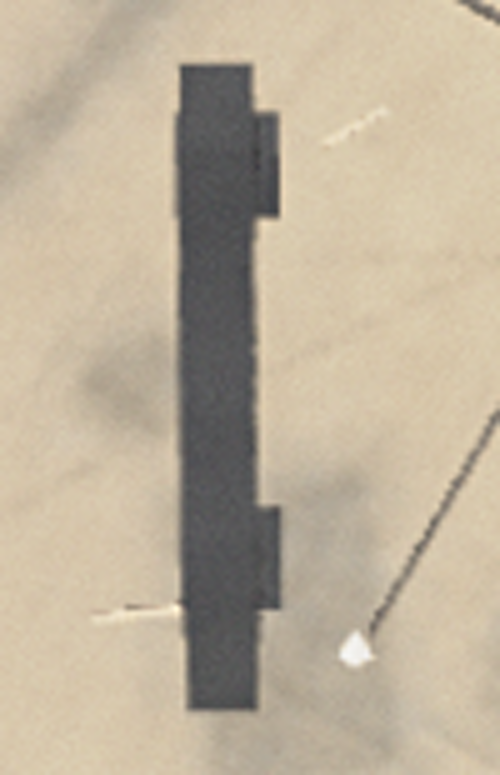

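```bash
python3 - <<'E'
from h import *
import pickle
c=pickle.load(open("w10.pkl","rb"))
Z=lambda x,y:(270+x/5,80+y/5)
P=lambda x,y,z:plane(c,*Z(x,y),z,True)
for z in (.085,.1,.114):
    a=P(216.5,65,z);b=P(222,710,z); d=(a-b)[:2]; print(z,a,b,(a+b)/2,np.linalg.norm(d),np.arctan2(d[1],d[0]))
    print("thick",np.linalg.norm(P(179,387,z)-P(256,387,z)))
print("mid line at .114",P(217.5,300,.114),P(219,480,.114))
# feet right side edges z~.004: mid of feet extents
f=[P(278,113,.004),P(278,217,.004),P(280,507,.004),P(280,608,.004)]
print("feet",f, (f[0]+f[3])/2, np.linalg.norm(f[0]-f[3]),np.arctan2(*((f[0]-f[3])[[1,0]])))
o=telemetry.get_obs();print(o["tcp_pos"])
E
```

```text
0.085 [ 0.49784801 -0.22310289  0.085     ] [ 0.5673876  -0.33706142  0.085     ] [ 0.5326178  -0.28008216  0.085     ] 0.13350018963876614 2.118695512515471
thick 0.01562638211156678
0.1 [ 0.49896892 -0.22425157  0.1       ] [ 0.56575447 -0.33369688  0.1       ] [ 0.53236169 -0.27897423  0.1       ] 0.12821304386942026 2.118695512515471
thick 0.015007514375911033
0.114 [ 0.50001511 -0.22532367  0.114     ] [ 0.56423021 -0.33055665  0.114     ] [ 0.53212266 -0.27794016  0.114     ] 0.12327837448469746 2.118695512515471
thick 0.014429904489299036
mid line at .114 [ 0.52302757 -0.2632625   0.114     ] [ 0.54077476 -0.29236359  0.114     ]
feet [array([ 0.51077921, -0.21947172,  0.004     ]), array([ 0.52411521, -0.24156031,  0.004     ]), array([ 0.56185738, -0.30302391,  0.004     ]), array([ 0.57515051, -0.32496958,  0.004     ])] [ 0.54296486 -0.27222065  0.004     ] 0.12358585364771155 2.1186579155616534
[ 0.56648945 -0.31996613  0.30511824]
```

Emit:
apply_moves(motion="-0.169 0.205 0 0 0 0 -0.3;-0.169 0.205 0 0 0 0 -0.3;-0.169 0.205 -0.2 0 0 0 -0.3;-0.169 0.205 -0.4 0 0 0 -0.3;-0.169 0.205 -0.6 0 0 0 -0.3;-0.169 0.205 -0.7 0 0 0 -0.3;-0.169 0.205 -0.7 0 0 0 -0.3;-0.169 0.205 -0.7 0 0 0 -0.3")

```text
clock: 12.62
tcp_pos: [0.5321, -0.2785, 0.1651]
ee_rot: [0.491, 0.871, 0.0, -0.001]
force: [0.2, 0.1, 1.1]
width: 0.0619
```

```bash
python3 - <<'E'
from h import *
c=read_camera("wrist"); cv2.imwrite("pics/w11.png",c["pixels"])
o=telemetry.get_obs(); print(o["clock"],o["tcp_pos"],o["ee_rot"],o["width"],c["position"],2*np.arctan2(o["ee_rot"][1],o["ee_rot"][0]))
t=read_camera("side"); zoom(t["pixels"],170,150,330,270,5,"pics/s11.png")
E
```

```text
12.6667 [ 0.53331996 -0.27928066  0.16740442] [ 4.90702090e-01  8.71326637e-01 -6.71954733e-05  1.16035640e-03] 0.061618038308010506 [ 0.49155668 -0.21060112  0.32433878] 2.115801210915769
```

View pics/w11.png

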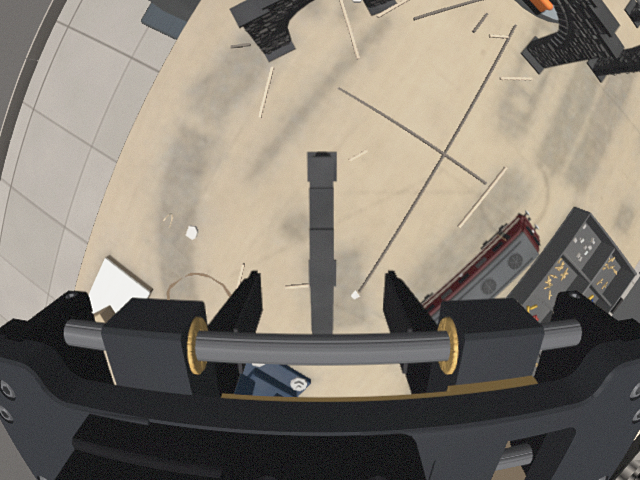

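View pics/s11.png

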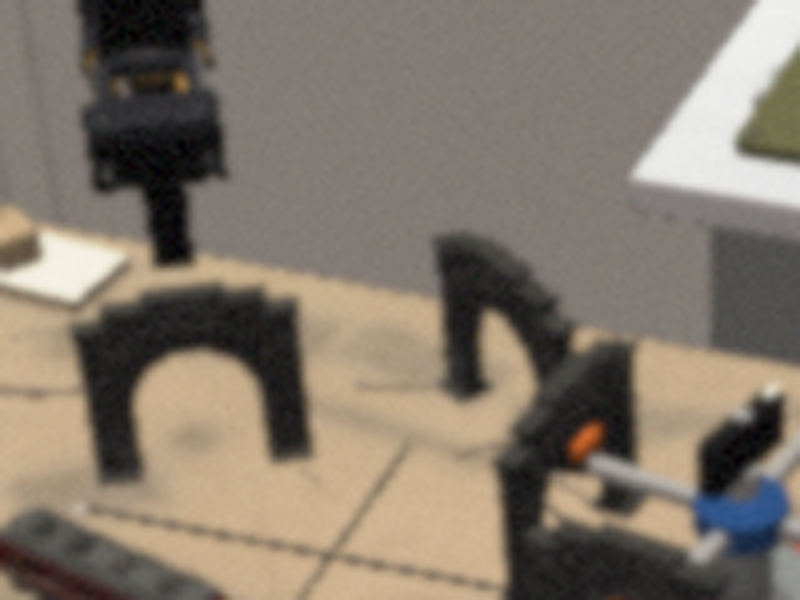

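Emit:
apply_moves(motion="0 0 -0.1 0 0 0 -0.3;0 0 -0.2 0 0 0 -0.3;0 0 -0.28 0 0 0 -0.3;0 0 -0.34 0 0 0 -0.3;0 0 -0.34 0 0 0 -0.3;0 0 -0.34 0 0 0 -0.3;0 0 -0.34 0 0 0 0.2;0 0 -0.34 0 0 0 0.2")

```text
clock: 13.38
tcp_pos: [0.5337, -0.2795, 0.0997]
ee_rot: [0.491, 0.871, -0.0, 0.002]
force: [-0.1, 0.1, 0.2]
width: 0.0534
```

Emit:
apply_moves(motion="0 0 0 0 0 0 0.4;0 0 0 0 0 0 0.5;0 0 0 0 0 0 0.6;0 0 0 0 0 0 0.7;0 0 0 0 0 0 0.8;0 0 0 0 0 0 1;0 0 0 0 0 0 1;0 0 0 0 0 0 1")

```text
clock: 14.05
tcp_pos: [0.5324, -0.2787, 0.0975]
ee_rot: [0.491, 0.871, 0.0, -0.0]
force: [-1.2, 0.6, 0.1]
width: 0.01
```

```bash
python3 - <<'E'
from h import *
o=telemetry.get_obs(); print(o["clock"],o["tcp_pos"],o["ee_rot"],o["width"],o["force"],2*np.arctan2(o["ee_rot"][1],o["ee_rot"][0]),o["joints"])
t=read_camera("side"); zoom(t["pixels"],170,150,330,270,5,"pics/s12.png")
E
```

```text
14.05 [ 0.53244543 -0.27872834  0.09751158] [ 4.90526640e-01  8.71426186e-01  2.53141318e-05 -1.31722613e-04] 0.009977224553132978 [-1.16485047  0.64952597  0.10215723] 2.1162046580902385 [-5.71581748e-01  1.29699768e-01  1.86924242e+00  3.85073019e-05
  1.14291644e+00 -1.11700606e+00]
```

View pics/s12.png

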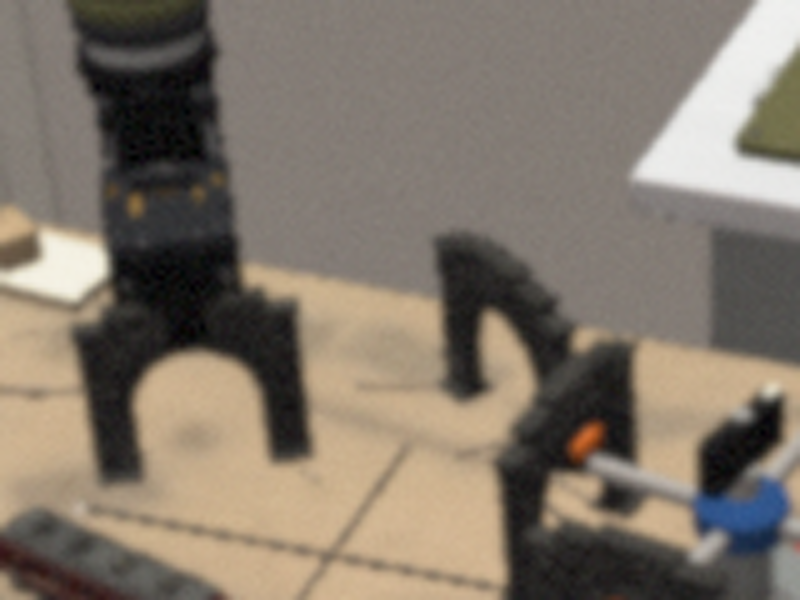

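Emit:
apply_moves(motion="0 0 0.05 0 0 0 1;0 0 0.15 0 0 0 1;0 0 0.3 0 0 0 1;0 0 0.45 0 0 0 1;0 0 0.6 0 0 0 1;0 0 0.75 0 0 0 1;0 0 0.85 0 0 0 1;0 0 0.85 0 0 0 1")

```text
clock: 14.77
tcp_pos: [0.5347, -0.2801, 0.2751]
ee_rot: [0.491, 0.871, -0.0, 0.005]
force: [0.1, 0.7, 0.3]
width: 0.0093
```

Emit:
apply_moves(motion="-0.03 0.1 0 0 0 -0.04 1;-0.06 0.25 0 0 0 -0.09 1;-0.1 0.4 0 0 0 -0.14 1;-0.13 0.55 0 0 0 -0.19 1;-0.16 0.7 0 0 0 -0.24 1;-0.2 0.85 0 0 0 -0.29 1;-0.25 0.95 0 0 0 -0.33 1;-0.26 1 0 0 0 -0.36 1")

```text
clock: 15.43
tcp_pos: [0.4788, -0.0764, 0.2665]
ee_rot: [0.714, 0.7, -0.0, -0.001]
force: [-0.1, -0.1, -1.3]
width: 0.0094
```

Emit:
apply_moves(motion="0 0.1 0 0 0 -0.02 1;0 0.25 0 0 0 -0.05 1;0 0.4 0 0 0 -0.08 1;0 0.5 0 0 0 -0.092 1;0 0.58 0 0 0 -0.092 1;0 0.6 0 0 0 -0.092 1;0 0.6 0 0 0 -0.092 1;0 0.6 0 0 0 -0.092 1")

```text
clock: 16.1
tcp_pos: [0.4802, 0.0408, 0.2671]
ee_rot: [0.763, 0.647, -0.001, -0.0]
force: [-0.8, -0.2, -0.5]
width: 0.0099
```

```bash
python3 - <<'E'
from h import *
o=telemetry.get_obs(); print(o["clock"],o["tcp_pos"],o["ee_rot"],o["width"],o["force"],2*np.arctan2(o["ee_rot"][1],o["ee_rot"][0]),o["joints"])
c=read_camera("wrist"); cv2.imwrite("pics/w13.png",c["pixels"])
import pickle; pickle.dump(c,open("w13.pkl","wb"))
t=read_camera("side"); zoom(t["pixels"],240,140,400,270,5,"pics/s13.png")
E
```

```text
16.1 [0.48024141 0.04080527 0.26707131] [ 7.62756608e-01  6.46685427e-01 -5.51987705e-04 -1.02692699e-04] 0.00993418381308088 [-0.79933491 -0.20085167 -0.51668786] 1.4064620098505185 [-2.63336070e-02 -2.80953051e-01  1.96204072e+00 -5.86242112e-04
  1.46146488e+00  1.38064957e-01]
```

View pics/w13.png

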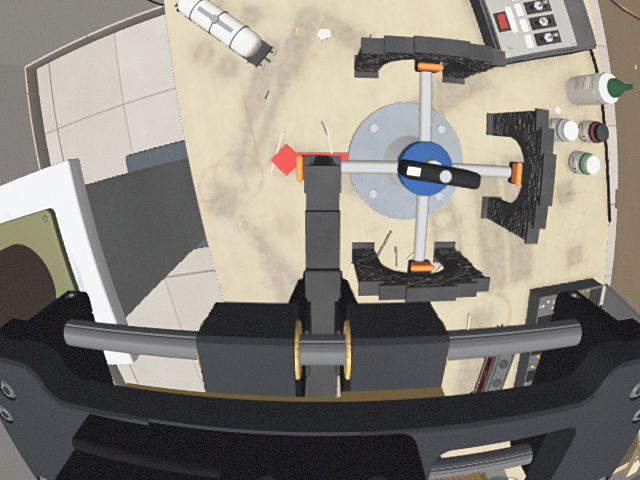

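View pics/s13.png

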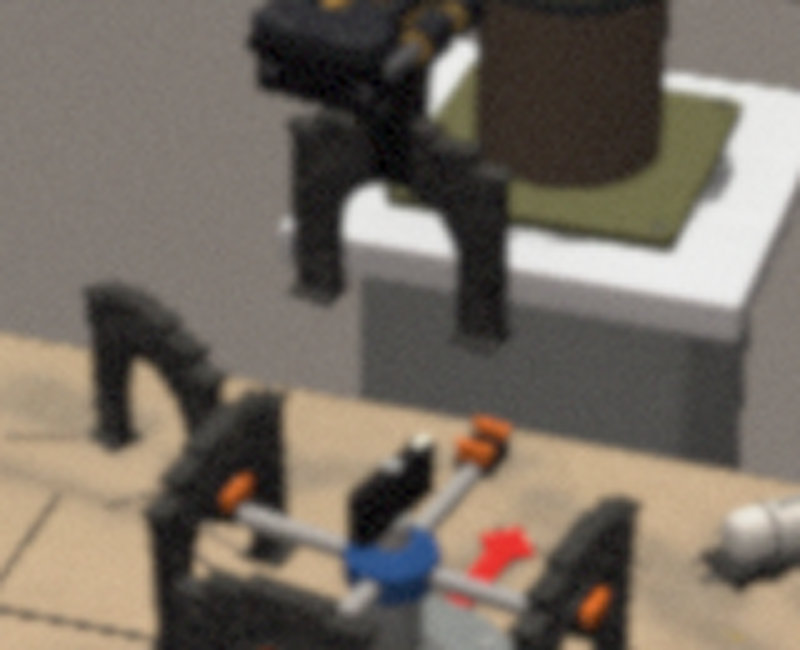

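Emit:
apply_moves(motion="-0.003 0.1 0 0 0 0 1;-0.007 0.2 0 0 0 0 1;-0.007 0.232 0 0 0 0 1;-0.007 0.232 0 0 0 0 1;-0.007 0.232 0 0 0 0 1;-0.007 0.232 -0.06 0 0 0 1;-0.007 0.232 -0.12 0 0 0 1;-0.007 0.232 -0.12 0 0 0 1")

```text
clock: 16.87
tcp_pos: [0.4774, 0.0868, 0.2396]
ee_rot: [0.763, 0.646, -0.003, -0.002]
force: [-0.5, 1.4, -1.4]
width: 0.0099
```

```bash
python3 - <<'E'
from h import *
o=telemetry.get_obs(); print(o["clock"],o["tcp_pos"],o["ee_rot"],o["width"],o["force"],2*np.arctan2(o["ee_rot"][1],o["ee_rot"][0]),o["joints"])
c=read_camera("wrist"); cv2.imwrite("pics/w14.png",c["pixels"])
t=read_camera("side"); zoom(t["pixels"],240,140,400,270,5,"pics/s14.png")
E
```

```text
16.8667 [0.47736448 0.08677217 0.23957397] [ 0.76315967  0.64620282 -0.00252572 -0.00169142] 0.009894340520106118 [-0.50313655  1.41078153 -1.42041561] 1.4052044753555457 [ 6.92645789e-02 -2.55733799e-01  1.98755915e+00 -2.66051151e-04
  1.41584115e+00  2.34898290e-01]
```

View pics/w14.png

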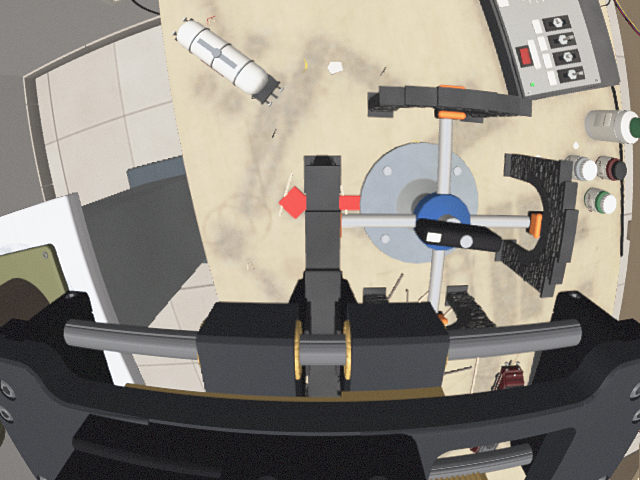

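View pics/s14.png

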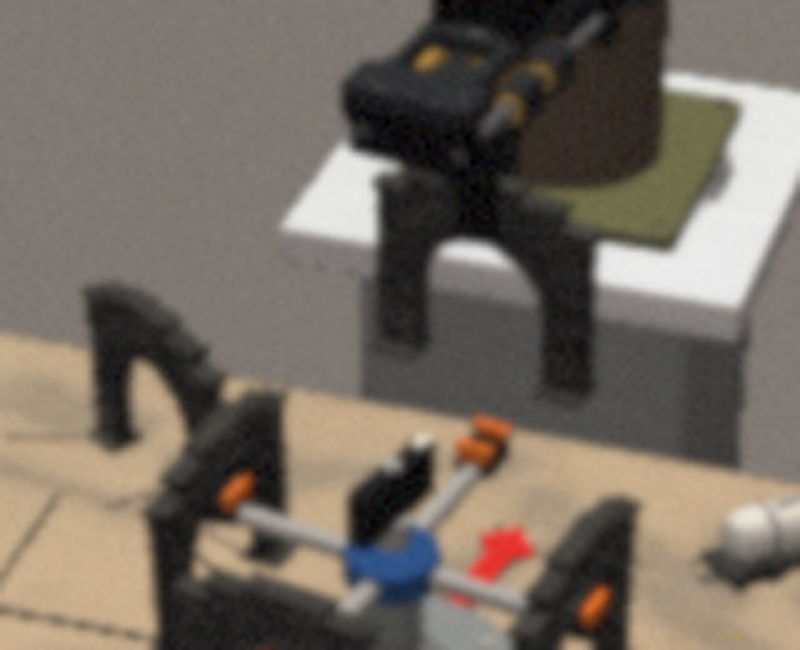

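Emit:
apply_moves(motion="0 0 -0.05 0 0 0 1;0 0 -0.12 0 0 0 1;0 0 -0.2 0 0 0 1;0 0 -0.28 0 0 0 1;0 0 -0.36 0 0 0 1;0 0 -0.43 0 0 0 1;0 0 -0.47 0 0 0 1;0 0 -0.47 0 0 0 1")

```text
clock: 17.63
tcp_pos: [0.4777, 0.0875, 0.1472]
ee_rot: [0.763, 0.647, -0.002, -0.001]
force: [-0.4, 0.6, -0.2]
width: 0.0097
```

```bash
python3 - <<'E'
from h import *
t=read_camera("side"); cv2.imwrite("pics/s15f.png",t["pixels"]);zoom(t["pixels"],240,160,400,280,5,"pics/s15.png")
c=read_camera("wrist"); cv2.imwrite("pics/w15.png",c["pixels"])
o=telemetry.get_obs(); print(o["clock"],o["tcp_pos"],o["ee_rot"],o["width"],o["force"],2*np.arctan2(o["ee_rot"][1],o["ee_rot"][0]))
import pickle; pickle.dump((c,t),open("15.pkl","wb"))
E
```

```text
17.7333 [0.47926992 0.08759496 0.14983859] [7.62855181e-01 6.46569385e-01 4.70300383e-05 3.26431786e-05] 0.010020184417023776 [ 0.8296247   0.29805838 -0.24776791] 1.4061574931477872
```

View pics/w15.png

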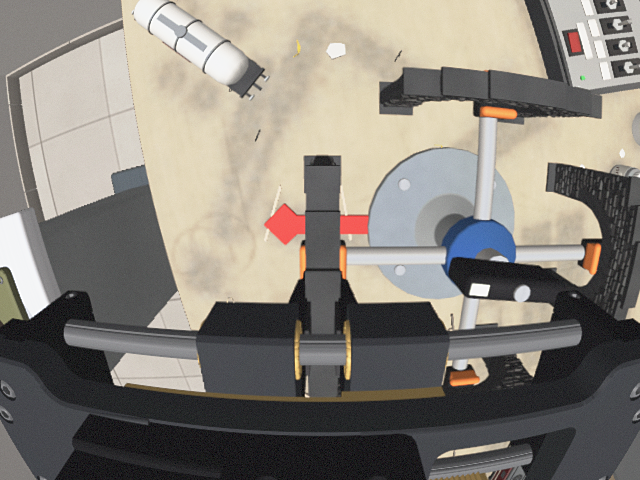

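View pics/s15.png

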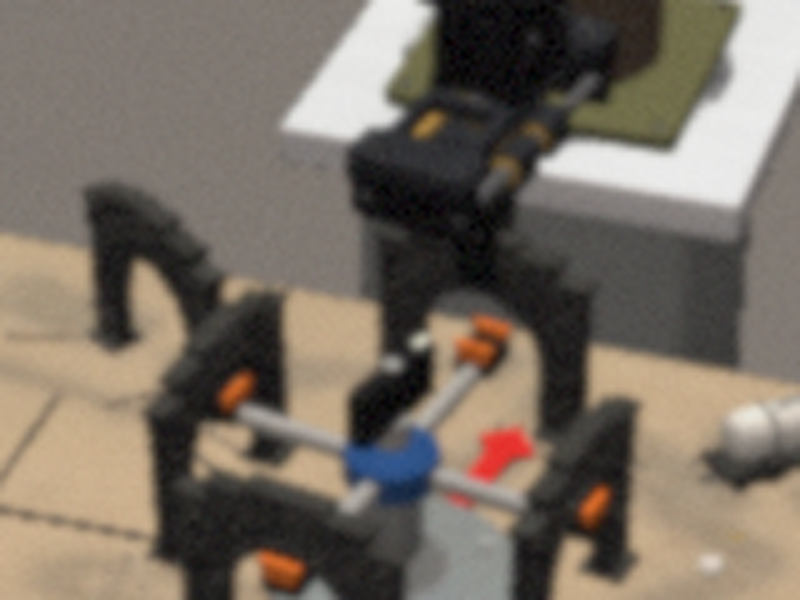

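Emit:
apply_moves(motion="0 0 -0.03 0 0 0 1;0 0 -0.06 0 0 0 1;0 0 -0.09 0 0 0 1;0 0 -0.11 0 0 0 1;0 0 -0.13 0 0 0 1;0 0 -0.14 0 0 0 1;0 0 -0.145 0 0 0 1;0 0 -0.145 0 0 0 1")

```text
clock: 18.4
tcp_pos: [0.479, 0.0876, 0.1204]
ee_rot: [0.763, 0.647, -0.0, -0.0]
force: [0.2, -0.4, -0.5]
width: 0.0099
```

```bash
python3 - <<'E'
from h import *
t=read_camera("side"); zoom(t["pixels"],240,160,400,280,5,"pics/s16.png")
c=read_camera("wrist"); zoom(c["pixels"],220,120,420,300,4,"pics/w16.png")
o=telemetry.get_obs(); print(o["clock"],o["tcp_pos"],o["ee_rot"],o["width"],o["force"],2*np.arctan2(o["ee_rot"][1],o["ee_rot"][0]))
E
```

```text
18.5 [0.47927487 0.08759856 0.120838  ] [7.62836418e-01 6.46591503e-01 1.21046240e-04 1.13455290e-04] 0.009581629861775626 [ 0.05592325  0.37039736 -0.84257453] 1.4062155041085587
```

View pics/w16.png

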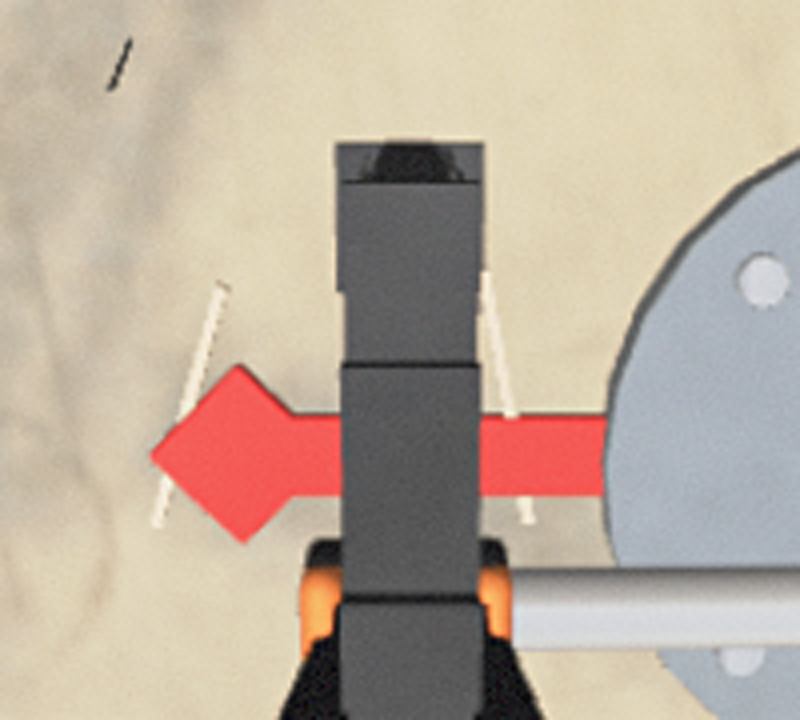

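View pics/s16.png

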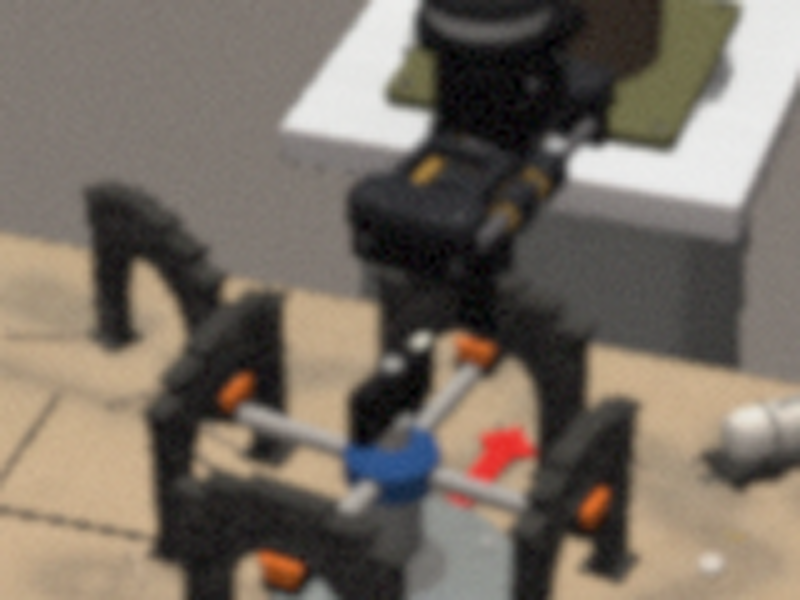

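Emit:
apply_moves(motion="0 0 -0.005 0 0 0 1;0 0 -0.01 0 0 0 1;0 0 -0.015 0 0 0 1;0 0 -0.017 0 0 0 1;0 0 -0.017 0 0 0 1;0 0 -0.017 0 0 0 1")

```text
clock: 19.0
tcp_pos: [0.4791, 0.0876, 0.1173]
ee_rot: [0.763, 0.647, 0.0, 0.0]
force: [0.8, 0.5, -0.3]
width: 0.0096
```

Emit:
apply_moves(motion="0 0 -0.002 0 0 0 1;0 0 -0.004 0 0 0 1;0 0 -0.004 0 0 0 1;0 0 -0.004 0 0 0 1")

```text
clock: 19.33
tcp_pos: [0.4793, 0.0876, 0.1168]
ee_rot: [0.763, 0.647, 0.0, 0.0]
force: [-2.1, -1.4, 2.8]
width: 0.0099
```

```bash
python3 - <<'E'
from h import *
o=telemetry.get_obs(); print(o["clock"],o["tcp_pos"],o["width"],o["force"],o["moment"])
E
```

```text
19.3333 [0.47925958 0.08759874 0.11684934] 0.009927200476016057 [-2.06165567 -1.36192946  2.81760906] [-0.09500343  0.05152863 -0.02364698]
```

Emit:
apply_moves(motion="0 0 0 0 0 0 0.78;0 0 0 0 0 0 0.76;0 0 0 0 0 0 0.73;0 0 0 0 0 0 0.68;0 0 0 0 0 0 0.6;0 0 0 0 0 0 0.5;0 0 0 0 0 0 0.4;0 0 0 0 0 0 0.3")

```text
clock: 20.0
tcp_pos: [0.4791, 0.0876, 0.1164]
ee_rot: [0.763, 0.647, 0.0, 0.0]
force: [0.1, 0.0, 0.0]
width: 0.0303
```

```bash
python3 - <<'E'
from h import *
c=read_camera("wrist"); zoom(c["pixels"],220,120,420,300,4,"pics/w17.png")
o=telemetry.get_obs(); print(o["clock"],o["tcp_pos"],o["width"],o["force"],o["moment"])
E
```

```text
20.05 [0.47910635 0.0876081  0.11642575] 0.03174136277691013 [0.29387107 0.19861737 0.02441253] [-0.03601251 -0.07818337  0.01818699]
```

View pics/w17.png

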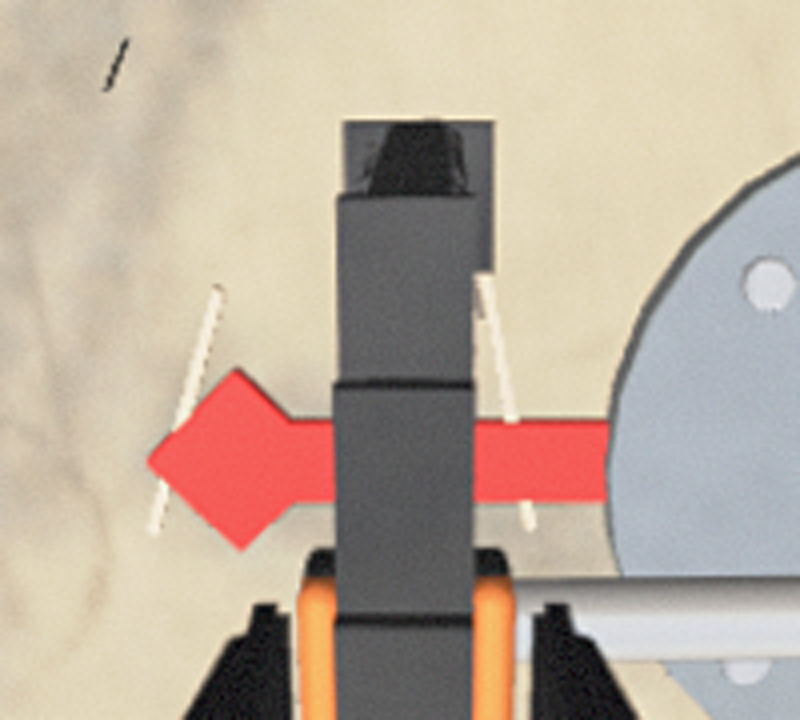

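Emit:
apply_moves(motion="0 0 0 0 0 0 0.2;0 0 0 0 0 0 0.1;0 0 0 0 0 0 0.1;0 0 0 0 0 0 0.1;0 0 0 0 0 0 0.1;0 0 0 0 0 0 0.1")

```text
clock: 20.55
tcp_pos: [0.4791, 0.0876, 0.1164]
ee_rot: [0.763, 0.647, -0.0, -0.0]
force: [1.0, 0.4, -0.2]
width: 0.043
```

```bash
python3 - <<'E'
from h import *
c=read_camera("wrist"); zoom(c["pixels"],220,120,420,300,4,"pics/w18.png")
t=read_camera("side"); zoom(t["pixels"],240,160,400,280,5,"pics/s18.png")
o=telemetry.get_obs(); print(o["clock"],o["tcp_pos"],o["width"],o["force"],o["moment"])
E
```

```text
20.65 [0.47911298 0.08760463 0.1164449 ] 0.04263107793388644 [-4.56893655e-01 -6.29147037e-05  1.74494013e-01] [-0.09454367 -0.05736869  0.00065778]
```

View pics/w18.png

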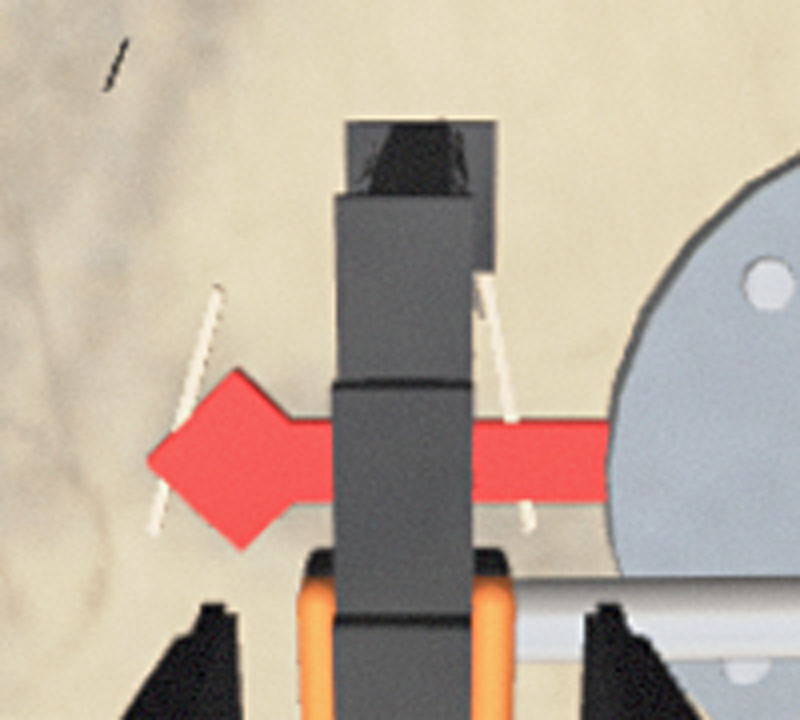

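View pics/s18.png

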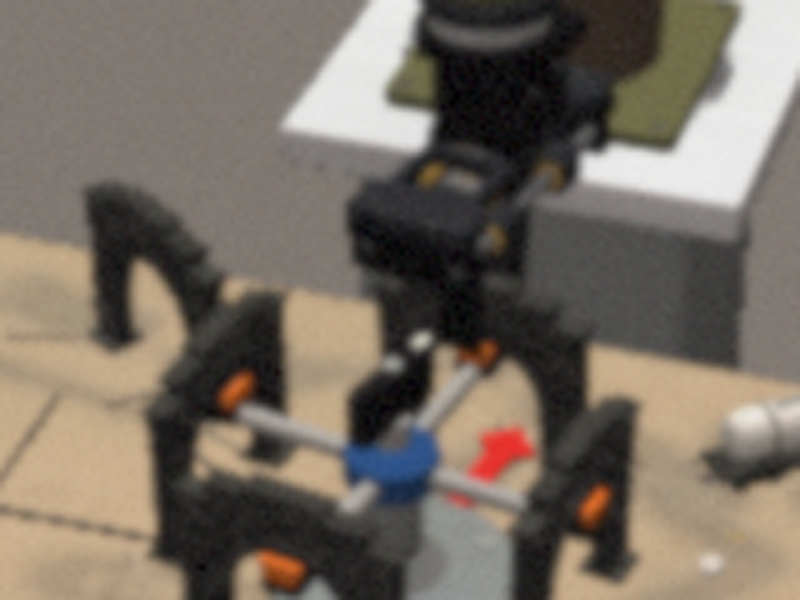

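Emit:
apply_moves(motion="0 0 0.05 0 0 0 0.1;0 0 0.1 0 0 0 0.1;0 0 0.2 0 0 0 0.1;0 0 0.35 0 0 0 0.1;0 0 0.5 0 0 0 0.1;0 0 0.7 0 0 0 0.1;0 0 0.9 0 0 0 0.1;0 0 0.9 0 0 0 0.1")

```text
clock: 21.32
tcp_pos: [0.4827, 0.088, 0.3082]
ee_rot: [0.763, 0.647, 0.007, 0.005]
force: [0.2, -0.5, 1.3]
width: 0.0429
```

```bash
python3 - <<'E'
from h import *
c=read_camera("wrist"); cv2.imwrite("pics/w19.png",c["pixels"])
t=read_camera("side"); zoom(t["pixels"],260,190,400,310,5.5,"pics/s19.png")
o=telemetry.get_obs(); print(o["clock"],o["tcp_pos"],o["width"],c["position"])
import pickle; pickle.dump((c,t),open("19.pkl","wb"))
E
```

```text
21.4167 [0.48040329 0.08769096 0.30064133] 0.042548287155619195 [0.49264031 0.16605553 0.46760099]
```

View pics/w19.png

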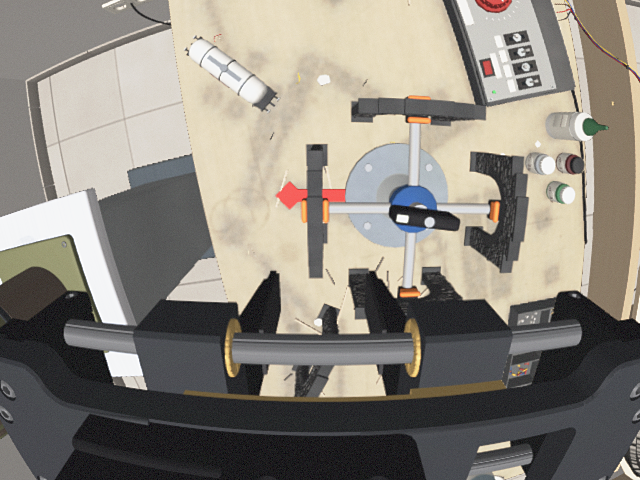

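View pics/s19.png

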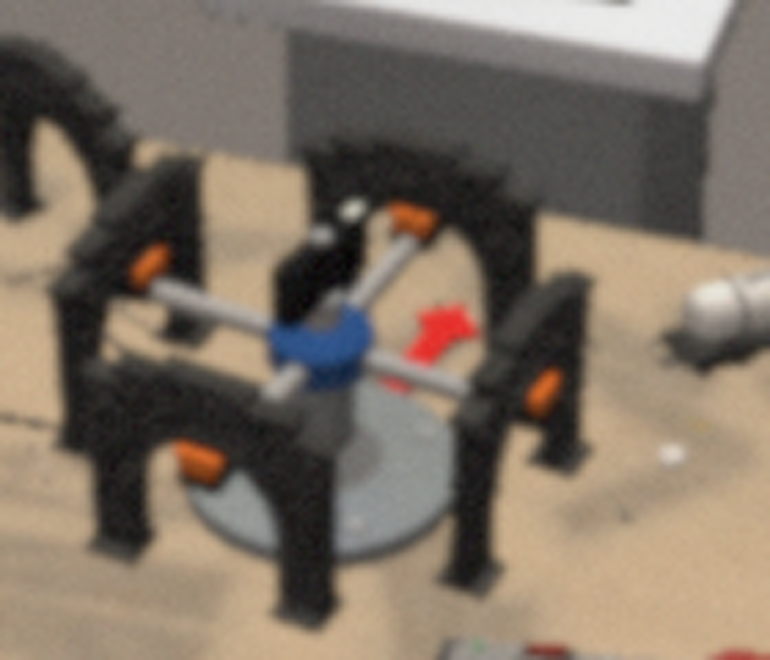

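```bash
python3 - <<'E'
from h import *
import pickle
c,t=pickle.load(open("19.pkl","rb"))
zoom(c["pixels"],260,130,370,290,4.6,"pics/w19z.png")
E
```

```text
(no output)
```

View pics/w19z.png

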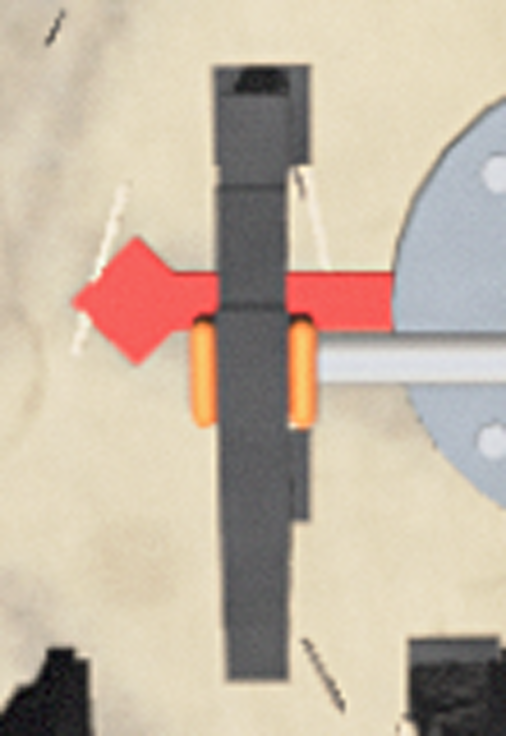

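```bash
python3 - <<'E'
from h import *
import pickle
c,t=pickle.load(open("19.pkl","rb"))
Z=lambda x,y:(260+x/4.6,130+y/4.6)
P=lambda x,y,z:plane(c,*Z(x,y),z,True)
u=np.array([np.cos(2.977),np.sin(2.977)]); w=np.array([np.cos(1.406),np.sin(1.406)])  # outward, tangential(+tool x)
ax=np.array([.583,.0707])
def f(n,x,y,z):
    p=P(x,y,z)[:2]-ax; print(n,"rad %.4f tan %.4f"%(p@u,p@w))
f("saddle lips mid",254,372,.101)
f("lipL",203,372,.101); f("lipR",302,372,.101)
f("lips top y",254,320,.101);f("lips bot y",254,427,.101)
f("wall end far top",254,95,.118);f("wall end near",258,681,.118)
f("wall mid",253,372,.134)
f("foot far outer corner L",213,66,.022);f("foot far R",311,66,.022); f("foot far R inner",311,165,.022);f("near foot R inner?",310,521,.022)
f("crown step far",254,186,.126); f("step2",254,305,.1335)
f("pointer tip",72,301,.002)
E
```

```text
saddle lips mid rad 0.1054 tan 0.0010
lipL rad 0.1166 tan 0.0011
lipR rad 0.0949 tan 0.0010
lips top y rad 0.1054 tan 0.0126
lips bot y rad 0.1055 tan -0.0114
wall end far top rad 0.1052 tan 0.0624
wall end near rad 0.1049 tan -0.0649
wall mid rad 0.1056 tan 0.0081
foot far outer corner L rad 0.1159 tan 0.0654
foot far R rad 0.0906 tan 0.0653
foot far R inner rad 0.0905 tan 0.0394
near foot R inner? rad 0.0905 tan -0.0574
crown step far rad 0.1052 tan 0.0445
step2 rad 0.1053 tan 0.0215
pointer tip rad 0.1559 tan 0.0004
```

Emit:
apply_moves(motion="0 0 -0.15 0 0 0 0.1;0 0 -0.3 0 0 0 0.1;0 0 -0.45 0 0 0 0.1;0 0 -0.6 0 0 0 0.1;0 0 -0.72 0 0 0 0.1;0 0 -0.82 0 0 0 0.1;0 0 -0.87 0 0 0 0.1;0 0 -0.895 0 0 0 0.1")

```text
clock: 22.08
tcp_pos: [0.4771, 0.0874, 0.1145]
ee_rot: [0.763, 0.647, -0.002, -0.002]
force: [0.2, -0.0, -0.0]
width: 0.0427
```

Emit:
apply_moves(motion="0 0 0 0 0 0 0.2;0 0 0 0 0 0 0.4;0 0 0 0 0 0 0.55;0 0 0 0 0 0 0.65;0 0 0 0 0 0 0.7;0 0 0 0 0 0 0.74;0 0 0 0 0 0 0.78;0 0 0 0 0 0 0.81")

```text
clock: 22.75
tcp_pos: [0.4792, 0.0876, 0.1177]
ee_rot: [0.763, 0.647, 0.0, 0.0]
force: [-0.4, -0.6, -0.9]
width: 0.01
```

Emit:
apply_moves(motion="0 0 0 0 0 0 0.9;0 0 0 0 0 0 1;0 0 0 0 0 0 1;0 0 0 0 0 0 1")

```text
clock: 23.08
tcp_pos: [0.4792, 0.0876, 0.1176]
ee_rot: [0.763, 0.647, 0.0, 0.0]
force: [0.4, 0.5, 1.5]
width: 0.0095
```

```bash
python3 - <<'E'
from h import *
c=read_camera("wrist"); zoom(c["pixels"],220,120,420,300,4,"pics/w20.png")
o=telemetry.get_obs(); print(o["clock"],o["tcp_pos"],o["ee_rot"],o["width"],o["force"],o["moment"])
E
```

```text
23.1333 [0.4792259  0.08758163 0.11760315] [7.62847930e-01 6.46577932e-01 7.66331077e-05 8.66837770e-05] 0.009655284675896414 [-0.64565399 -0.05302932  1.25884357] [-0.03756017 -0.07782926  0.05251775]
```

View pics/w20.png

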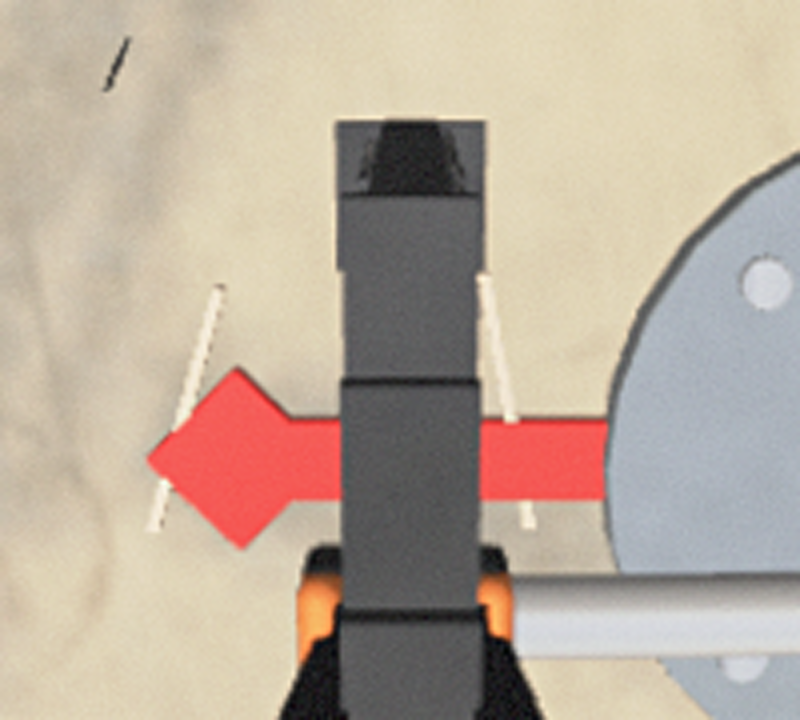

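Emit:
apply_moves(motion="0 0 0.008 0 0 0 1;0 0 0.02 0 0 0 1;0.001 0.006 0.02 -0.015 0.0025 0 1;0.002 0.012 0.02 -0.0295 0.005 0 1;0.002 0.012 0.02 -0.0295 0.005 0 1;0.002 0.012 0.02 -0.0295 0.005 0 1")

```text
clock: 23.63
tcp_pos: [0.4793, 0.0904, 0.1212]
ee_rot: [0.762, 0.647, -0.018, 0.015]
force: [0.5, -0.6, -1.3]
width: 0.0101
```

Emit:
apply_moves(motion="0 0 -0.005 0 0 0 1;0 0 -0.01 0 0 0 1;0 0 -0.015 0 0 0 1;0 0 -0.02 0 0 0 1;0 0 -0.02 0 0 0 1;0 0 -0.02 0 0 0 1")

```text
clock: 24.13
tcp_pos: [0.4795, 0.0899, 0.1176]
ee_rot: [0.763, 0.646, -0.018, 0.015]
force: [-1.3, 0.9, 0.8]
width: 0.01
```

```bash
python3 - <<'E'
from h import *
o=telemetry.get_obs(); print(o["clock"],o["tcp_pos"],o["ee_rot"],o["width"],o["force"],o["moment"])
E
```

```text
24.1333 [0.4795177  0.08987836 0.11764288] [ 0.76267463  0.64635294 -0.01805874  0.01513839] 0.01002312730569713 [-1.30526491  0.9229361   0.84559899] [-0.10744138  0.11662628  0.01425228]
```

Emit:
apply_moves(motion="0 0 -0.002 0 0 0 1;0 0 -0.002 0 0 0 1;0 0 -0.002 0 0 0 1")

```text
clock: 24.38
tcp_pos: [0.4796, 0.0899, 0.1175]
ee_rot: [0.763, 0.646, -0.018, 0.015]
force: [-2.6, -0.2, 4.3]
width: 0.0096
```

Emit:
apply_moves(motion="0 0 0 0 0 0 0.8;0 0 0 0 0 0 0.78;0 0 0 0 0 0 0.75;0 0 0 0 0 0 0.7;0 0 0 0 0 0 0.6;0 0 0 0 0 0 0.45;0 0 0 0 0 0 0.3;0 0 0 0 0 0 0.1")

```text
clock: 25.05
tcp_pos: [0.4795, 0.09, 0.1169]
ee_rot: [0.763, 0.646, -0.018, 0.015]
force: [-0.1, -0.1, -0.0]
width: 0.0337
```

Emit:
apply_moves(motion="0 0 0.03 0 0 0 0.1;0 0 0.1 0 0 0 0.1;0 0 0.2 0 0 0 0.1;0 0 0.35 0 0 0 0.1;0 0 0.5 0.0295 -0.005 0 0.1;0 0 0.7 0.0295 -0.005 0 0.1;0 0 0.9 0.0295 -0.005 0 0.1;0 0 0.9 0.0295 -0.005 0 0.1")

```text
clock: 25.72
tcp_pos: [0.483, 0.0902, 0.3078]
ee_rot: [0.763, 0.646, 0.007, 0.005]
force: [1.0, 0.2, 1.2]
width: 0.043
```

Emit:
apply_moves(motion="0 0 0 0 0 0 0.1;0 0 0 0 0 0 0.1;0 0 0 0 0 0 0.1")

```text
clock: 25.97
tcp_pos: [0.4788, 0.09, 0.2954]
ee_rot: [0.763, 0.647, -0.001, -0.001]
force: [-0.6, 0.2, 0.5]
width: 0.0429
```

```bash
python3 - <<'E'
from h import *
import pickle
c=read_camera("wrist"); cv2.imwrite("pics/w21.png",c["pixels"]); pickle.dump(c,open("w21.pkl","wb"))
zoom(c["pixels"],260,130,370,290,4.6,"pics/w21z.png")
t=read_camera("side"); zoom(t["pixels"],260,190,400,310,5.5,"pics/s21.png")
o=telemetry.get_obs(); print(o["clock"],o["tcp_pos"],o["ee_rot"],o["width"],o["force"])
E
```

```text
26.0667 [0.47868106 0.08997071 0.29497516] [ 0.76282332  0.64660454 -0.00144047 -0.00104153] 0.0428506900641834 [-0.24960696  0.09235789  0.47143419]
```

View pics/w21z.png

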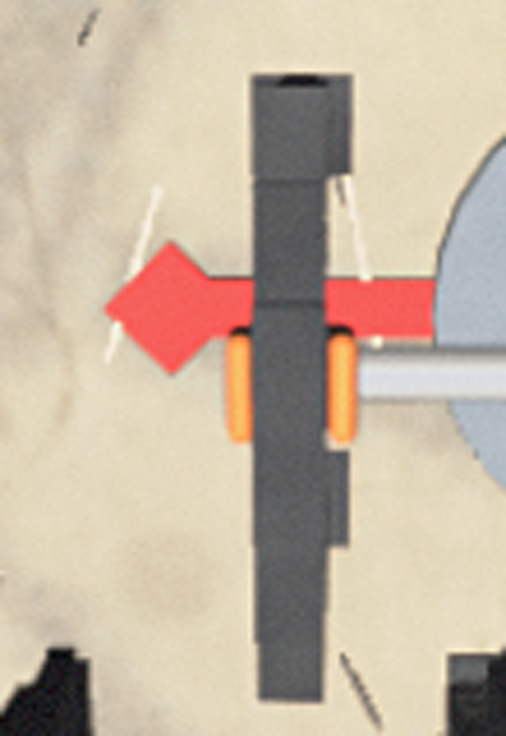

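View pics/s21.png

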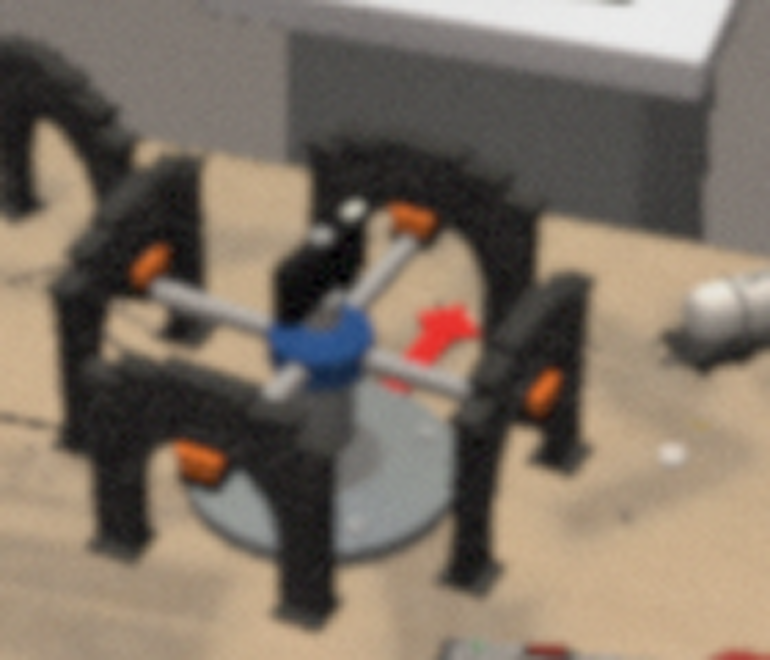

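```bash
python3 - <<'E'
from h import *
import pickle
c=pickle.load(open("w21.pkl","rb"))
Z=lambda x,y:(260+x/4.6,130+y/4.6)
P=lambda x,y,z:plane(c,*Z(x,y),z,True)
u=np.array([np.cos(2.977),np.sin(2.977)]); w=np.array([np.cos(1.406),np.sin(1.406)])
ax=np.array([.583,.0707])
def f(n,x,y,z):
    p=P(x,y,z)[:2]-ax; print(n,"rad %.4f tan %.4f"%(p@u,p@w))
f("lipL",239,386,.101); f("lipR",342,386,.101)
f("lips top y",290,333,.101);f("lips bot y",290,441,.101)
f("wall end far top",290,87,.118);f("wall end near",291,701,.118)
f("wall mid",290,386,.134)
f("foot far R",352,76,.022); f("foot far L",252,76,.022);f("foot far R inner",352,175,.022);f("near foot R outer",349,547,.022)
f("step far",254,181,.126); f("step2",254,300,.1335)
f("tip",103,309,.002)
E
python3 ang.py w21.pkl
```

```text
lipL rad 0.1167 tan 0.0011
lipR rad 0.0949 tan 0.0011
lips top y rad 0.1059 tan 0.0125
lips bot y rad 0.1059 tan -0.0110
wall end far top rad 0.1059 tan 0.0651
wall end near rad 0.1057 tan -0.0639
wall mid rad 0.1059 tan 0.0086
foot far R rad 0.0904 tan 0.0632
foot far L rad 0.1155 tan 0.0632
foot far R inner rad 0.0903 tan 0.0381
near foot R outer rad 0.0902 tan -0.0607
step far rad 0.1128 tan 0.0473
step2 rad 0.1128 tan 0.0253
tip rad 0.1563 tan -0.0000
orange [431.1 120.1] 116 [0.5969 0.1646] r 0.0952 ang 1.4195
orange [311.9 214.5] 82 [0.4678 0.0901] r 0.1164 ang 2.9721
orange [333.6 213.6] 112 [0.4889 0.0876] r 0.0952 ang 2.9609
orange [507.5 214.7] 139 [0.6727 0.058 ] r 0.0911 ang 6.1452
orange [419.3 299.1] 90 [ 0.5661 -0.0203] r 0.0922 ang 4.5338
red [507.3   4.5] [492   0  32   9 109] [0.7625 0.3128] 0.932
red [500.3  66.2] [496  60   9  14  90] [0.7332 0.2263] 0.802
red [298.8 196.3] [283 183  32  28 469] [0.4491 0.0939] 2.9677
red [342.4 196.3] [331 191  23  12 259] [0.5022 0.0851] 2.9615
tip 0.15509008516570666 [0.42959214 0.0964253 ] 2.970756734121033 strip edges
```

```bash
python3 - <<'E'
from h import *
print(robot.hand_in(), telemetry.get_obs()["clock"])
E
```

```text
the job is handed in; nothing more can be done
the job is handed in; nothing more can be done
```

The portal is hung on the free arm, the free arm stands over the red pointer, and the job is handed in at about 26 s of the 67 s allowed.

- **Carousel:** I turned it clockwise by the handle in two grasps, about 1.65 rad of handle turn in all, and ended with the play taken up clockwise.
- **Which portal:** Two loose portals stand to the right of the carousel. I took the one farther from the robot's base, not counting the one by the mug.
- **First release:** When I let go, the portal settled about 2.7° off upright, rolled about the arm. I regripped it, lifted it about 4 mm, corrected the roll and set it down again. The contact force was about 4 N.

| Last check (wrist camera) | Result |
|---|---|
| Free arm against pointer | within about 0.007 rad |
| Portal centred along the groove | within about 1 mm |
| Roll about the arm | about 0.4° |
| Lean of the feet toward the axis | about 1.5°, left as it was; may be partly measuring error |
| Square to the arm | yes, by eye |

In the last pictures the three hung portals had not visibly moved, nor had the bench items still in view. I did not measure the hung portals or take a last look at the whole bench. At hand-in the gripper was clear of everything.

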